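# Load and start the clockwork rinser

## Robot

A 6-joint arm with a two-finger parallel gripper is mounted at the origin on the work surface. World frame = base frame: x ahead of the robot, y to its left, z up, the work surface at z = 0. Lengths are in mm, angles in rad, forces in N, time in s.
With the tool pointing down it reaches from about 250 to 775 mm from the base axis. Payload 8.9 kg.
Tool frame: the origin (TCP) lies midway between the tips of the shut fingers; the grasp point (between the pads) lies 19 mm behind it (r.grip_point_offset is the distance from the TCP to the grasp point, in mm); z points along the fingers, y is the line along which they close (so a half turn about z gives the same grasp; the last joint's range is limited). The gripper opens to 85 mm and grips with 20 to 120 N. Pads are 22 mm wide; open, the fingers measure 114 mm over their backs; the gripper's body (76 mm by 85 mm) begins 54 mm behind the grasp point. The pads swing forward as they close: fully open they stand 13 mm farther back than shut.
Start: joints at [0.984, 0.291, -0.153, 1.127, 0, 1.431], TCP at [227.31, 473.237, 231.305] pointing down, gripper open.
Joint ranges: [-2.52, 2.52], [-0.91, 1.74], [-1.3, 1.37], [-1.96, 2.02], [-1.52, 1.47], [-3.14, 3.14]. Speed limits (rad/s): [2.22, 2.22, 2.79, 3.14, 3.14, 3.14].

## Interface

Orientations are given as a rotation vector (axis times angle).
In Python, from plant import r gives the robot as it stands.
- The arm moves only by the shell command python3 -m inch 'ROWS' [OPENING]. ROWS is JSON, a list of rows, each an object with "travel": the shift along the tool's x, y, z in mm, a list of three; "spin": the turn about the tool's z in degrees. In form: [{"travel": [dx, dy, dz], "spin": spin}, ...]. A call has 1 to 20 rows; each row shifts and turns the commanded pose from where the row before left it, along the tool's axes as they then stand; what a row does not reach is not made up. A row lasts 1/12 s, in which the tool goes at most 41.7 mm and 7.16 degrees, less where a joint would pass 70% of its speed; a pose out of reach is approached as far as the arm can. A call with a gripper value outside its range is refused whole. OPENING is the opening, from -1 (shut) to 1 (fully open), set as the call begins (- or left out, the last holds). The fingers move at their own pace and stop on an object; the grip force is fixed at half the most. Time passes only in rows, so rows that do not move let the fingers close. It gives the time, the measured TCP pose, the force, the opening and the grip force at its end, in the units of the state.
- r.get_obs(): the state, without advancing time (a new reading comes with each control period).
- r.grab_frame(name): name is "scene" or "top"; returns a dict with "pixels" (420x560x3 uint8, red, green, blue), "fx", "fy", "cx", "cy" (pixels), "R" (3x3) and "t" (3): a world point X has camera coordinates R X + t. Camera axes: x right, y down, z forward; pixel columns grow to the right and rows downward; lengths in mm; the calibration is good to about 2 mm. A picture is of the moment at which its call begins. There is no depth.
- r.sign_off(): hands the job in; it is judged then, once.
Trained networks look in the newest picture that a camera, given by its name, has taken for a name from the list of things; names that differ only in an ending like _2 or _b are one class to them, and where a whole thing is asked for, a point or a joint stands for the part that bears it (a point fixed in the world has none). Each returns a list of dicts, best first, with "conf" (0 to 1); they miss things now and then, are a little off and sometimes report something else, mostly with a low value. They report only what shows in the picture. A call takes as long as a camera call. They do not tell look-alikes from the thing itself.
- r.spot_in(thing, camera): "bbox" ([left, top, right, bottom] in pixels, round what is visible of it).
The state is a dict: "time": time; "joint_pos": joint angles; "qvel": joint speeds; "joint_torque": joint torques, N m; "tool_pos": TCP position; "ee_rot": TCP orientation; "contact_force": force on the tool from outside, world axes, zero at the start; "moment": the same for the moment, N m; "width": finger opening in mm; "finger_force": force on a finger pad.
Only numpy, scipy, OpenCV 4.12 (cv2) and the standard library are available. Lean on these libraries where they do the work, as an engineer would, in place of code of your own. Each camera call takes 0.05 s, during which the arm holds its last target. There are 200 camera calls.

## Task

Run the slicer inserts through the sink-side clockwork rinser: first raise the red lever on its head fully so that the spray arm swings up out of the way, then slide every insert up out of the drying rack and put it down inside the tub, together with the cleaning tablet. When all is in, lower the lever fully again, and last wind the brass key clockwise to its stop. Do not knock over the green bottle.

Things in the scene. Friction and masses are not known exactly. Their poses are not given: they have to be found in the camera images.
- rack: White plastic drying rack, fixed, 192 (its x) by 86 (its y) mm. Origin under its centre, on the ledge. Four slots in a row along its x at x = -63, -21, +21, +63 mm; each slot is 12 mm wide in x, its floor 8 mm up, its side walls 69 mm long in y and up to 53 mm above the ledge. Each insert present stands in one slot.
- insert1: Slicer insert with blue plastic frame and slotted steel face: a rigid flat panel 64 (own x) by 8 (own y, thickness) by 100 mm (own z), about 60 g. Origin at the centre of the panel; z up while it stands in the rack, so its top edge is then 108 mm above the ledge. Only two or three of the four inserts are there; an absent one reads None from the start.
- insert2: Slicer insert with green plastic frame and slotted steel face: a rigid flat panel 64 (own x) by 8 (own y, thickness) by 100 mm (own z), about 60 g. Origin at the centre of the panel; z up while it stands in the rack, so its top edge is then 108 mm above the ledge. Only two or three of the four inserts are there; an absent one reads None from the start.
- insert3: Slicer insert with orange plastic frame and slotted steel face: a rigid flat panel 64 (own x) by 8 (own y, thickness) by 100 mm (own z), about 60 g. Origin at the centre of the panel; z up while it stands in the rack, so its top edge is then 108 mm above the ledge. Only two or three of the four inserts are there; an absent one reads None from the start.
- insert4: Slicer insert with red plastic frame and slotted steel face: a rigid flat panel 64 (own x) by 8 (own y, thickness) by 100 mm (own z), about 60 g. Origin at the centre of the panel; z up while it stands in the rack, so its top edge is then 108 mm above the ledge. Only two or three of the four inserts are there; an absent one reads None from the start.
- tablet: Solid white and blue cleaning tablet, 40 (own x) by 24 (own y) by 18 mm high, about 25 g, lying on the ledge. Origin at the centre of its underside.
- rinser: Clockwork rinser, fixed. Origin on the ledge under the centre of its open steel tub; x points to the back of the machine (roughly away from the robot). Tub inside 120 (x) by 136 mm (y), floor 12 mm and rim 62 mm above the ledge, walls 4 mm. Behind the tub (x = 105 to 175, y = -125 to 90 mm) is the white head, 155 mm high.
- tub_in (a point): Centre of the tub's floor, axes as the rinser's. Three clear dividers 3 mm thick, running along x at y = -34, 0, +34 mm, rise 40 mm above the floor and make four bays 31 mm wide, centred at y = -51, -17, +17, +51 mm. An insert stands in a bay on its lower edge, leaning a little; it may also lie flat on the dividers.
- spray_bar (a point): Middle of the blue crossbar (75 mm long, 12 mm thick, along the rinser's y) at the end of the steel spray arm, 105 mm from the hinge line, at y = 47 mm of the rinser. The arm lies level over the tub, 135 mm above the ledge, while the lever is down, and swings up about the hinge line together with the lever.
- lever (a joint): Angle of the lever shaft (rad). 0 = lever fully down (pointing to the robot and 0.45 rad below level), spray arm level over the tub; 1.4 = fully raised (0.95 rad above level), spray arm upright. Stiff pivot that stays where it is left; about 2 to 3 N at the knob moves it. It starts down or nearly so.
- lever_knob (a point): Centre of the lever's red knob, a cylinder 18 mm in diameter and 18 mm long, its axis along the rinser's y. The knob is at y = -145 mm of the rinser, at the end of a 10 mm thick bar 75 mm from the hinge. Pinched by its two flat ends from above it turns in the fingers.
- lever_hinge (a point): Point on the hinge line (along the rinser's y) of the lever in the plane of the knob, 135 mm above the ledge, x = 95 mm of the rinser. It does not move; its axes are the rinser's.
- key (a joint): Winding angle of the key (rad), grows clockwise seen from above. 0 = run down, 4.4 = wound to the stop. Starts between 0 and 0.8. A sprung key held by its brake: it stays where it is left; turning it takes under 0.12 N m.
- key_grip (a point): Centre of the upright brass wing of the key, on its vertical axis (rinser x = 140, y = -10 mm), 185 mm above the ledge. The wing is 46 mm long (own x), 9 mm thick (own y), from 14 mm below to 12 mm above this point; it turns with the key.
- bottle: Green glass bottle, 68 mm in diameter, 210 mm tall, standing on the ledge behind the free middle part; not to be knocked over. Origin at the centre of its underside.
Not all that is in view belongs to the job. There is more than one size of the insert2; the job needs the smallest.

How it is judged (in metres and radians):
On the way, in this order (a step that is already met when the one before it is completed fails the run):
1. the lever is raised (value of joint lever above 1.2 rad), for 0.2 s.
2. all inserts present and the tablet are inside the tub, with the lever still raised (x of insert1 in the frame of rinser between -0.06 and 0.06 m and y of insert1 in the frame of rinser between -0.07 and 0.07 m and z of insert1 in the frame of rinser between 0.005 and 0.085 m and x of insert2 in the frame of rinser between -0.06 and 0.06 m and y of insert2 in the frame of rinser between -0.07 and 0.07 m and z of insert2 in the frame of rinser between 0.005 and 0.085 m and x of insert3 in the frame of rinser between -0.06 and 0.06 m and y of insert3 in the frame of rinser between -0.07 and 0.07 m and z of insert3 in the frame of rinser between 0.005 and 0.085 m and x of insert4 in the frame of rinser between -0.06 and 0.06 m and y of insert4 in the frame of rinser between -0.07 and 0.07 m and z of insert4 in the frame of rinser between 0.005 and 0.085 m and x of tablet in the frame of rinser between -0.06 and 0.06 m and y of tablet in the frame of rinser between -0.07 and 0.07 m and z of tablet in the frame of rinser between 0.005 and 0.075 m and value of joint lever above 1 rad), for 0.2 s.
3. the lever is lowered again, with the key not yet wound (value of joint lever below 0.12 rad and value of joint key below 3 rad), for 0.2 s.
4. the key is wound to its stop (value of joint key above 4.15 rad), for 0.2 s.
At the end, for the whole second after the job is handed in: Every insert present and the tablet are inside the tub and at rest (centre of an insert over the tub and under 85 mm above the ledge, so not perched on the rim or stacked upright on another; tablet under 75 mm), the lever is down (under 0.15 rad) and the key is wound (over 4.1 of 4.4 rad) (x of insert1 in the frame of rinser between -0.06 and 0.06 m and y of insert1 in the frame of rinser between -0.07 and 0.07 m and z of insert1 in the frame of rinser between 0.005 and 0.085 m and x of insert2 in the frame of rinser between -0.06 and 0.06 m and y of insert2 in the frame of rinser between -0.07 and 0.07 m and z of insert2 in the frame of rinser between 0.005 and 0.085 m and x of insert3 in the frame of rinser between -0.06 and 0.06 m and y of insert3 in the frame of rinser between -0.07 and 0.07 m and z of insert3 in the frame of rinser between 0.005 and 0.085 m and x of insert4 in the frame of rinser between -0.06 and 0.06 m and y of insert4 in the frame of rinser between -0.07 and 0.07 m and z of insert4 in the frame of rinser between 0.005 and 0.085 m and x of tablet in the frame of rinser between -0.06 and 0.06 m and y of tablet in the frame of rinser between -0.07 and 0.07 m and z of tablet in the frame of rinser between 0.005 and 0.075 m and value of joint lever below 0.15 rad and value of joint key above 4.1 rad and linear speed of each of insert1, insert2, insert3, insert4, tablet below 0.02 m/s); the robot touches nothing.
It fails at once if the green bottle is knocked over (angle between bottle's own z axis and vertical above 0.7 rad).
Of insert1, insert2, insert3, insert4 only 2 to 3 are there at a start; the rules pass over those that are not, and their reading is None.
At some moment in a run one of tablet may be knocked a few centimetres aside while the robot is not near it.
Once in a run the grip may slacken for a moment while it holds something.
It also fails if it takes over 210 s, if anything falls off the work surface, if the arm or the gripper's body presses on something with over 40 N, if the wrist force passes 120 N, or if a joint passes its speed limit or range.

## Working session

There is one attempt and no reset: what is moved stays moved. The work goes in short steps, Python scripts to look and compute and a shell command to move; the robot and the scene stay as the last step left them, time stands still between calls to the robot, and variables do not carry over. Pictures are saved under pics/ and viewed, at most 14 in all, crops included, and the job is handed in when it is done.

```bash
ls; mkdir -p pics; python3 - <<'E'
from plant import r
import cv2
for c in("scene","top"):
    f=r.grab_frame(c); cv2.imwrite(f"pics/{c}0.png",f["pixels"][:,:,::-1])
    print(c,f["fx"],f["fy"],f["cx"],f["cy"],f["R"],f["t"])
    for n in["rack","insert1","insert2","insert3","insert4","tablet","rinser","lever_knob","key_grip","spray_bar","bottle"]:
        print(n,[([int(v) for v in d["bbox"]],round(d["conf"],2)) for d in r.spot_in(n,c)])
o=r.get_obs();print(o)
E
```

```text
pics
scene 397.5745842552312 397.5745842552312 277.8225163139505 207.8371189252025 [[-0.87054926  0.49192703 -0.01231964]
 [ 0.41720546  0.7245785  -0.54856686]
 [-0.26092832 -0.4826943  -0.83601592]] [ 496.36521961 -177.25310956 1155.17628749]
rack [([298, 267, 387, 340], 0.76)]
insert1 [([313, 290, 338, 322], 0.88), ([285, 394, 331, 416], 0.86), ([348, 332, 397, 375], 0.77), ([358, 253, 383, 290], 0.67)]
insert2 [([313, 290, 338, 322], 0.88), ([285, 394, 331, 416], 0.86), ([348, 332, 397, 375], 0.77), ([358, 253, 383, 290], 0.67)]
insert3 [([313, 290, 338, 322], 0.88), ([285, 394, 331, 416], 0.86), ([348, 332, 397, 375], 0.77), ([358, 253, 383, 290], 0.67)]
insert4 [([313, 290, 338, 322], 0.88), ([285, 394, 331, 416], 0.86), ([348, 332, 397, 375], 0.77), ([358, 253, 383, 290], 0.67)]
tablet [([319, 212, 336, 228], 0.71), ([309, 287, 338, 321], 0.71)]
rinser [([185, 101, 309, 212], 0.86)]
lever_knob [([198, 99, 286, 155], 0.73)]
key_grip [([199, 125, 223, 137], 0.7)]
spray_bar [([201, 98, 285, 150], 0.83)]
bottle [([204, 219, 245, 282], 0.66)]
top 408.67563782143793 408.675637821437
[... 1037 characters left out ...]
, 268], 0.33)]
{'time': 1.2, 'joint_pos': array([ 9.83716002e-01,  2.90694595e-01, -1.53407191e-01,  1.12673072e+00,
       -2.99834621e-06,  1.43150047e+00]), 'qvel': array([ 0.00064188,  0.00074339, -0.00153833, -0.00067492, -0.00014052,
        0.00063773]), 'joint_torque': array([ 2.68443846e-04, -5.37028348e+01,  3.31640732e+01,  1.55631478e-03,
       -7.44171530e-05, -1.22015464e-05]), 'tool_pos': array([227.2941375 , 473.22615366, 231.30522807]), 'ee_rot': array([-6.97514213e-01, -3.06317077e+00,  5.48013506e-05]), 'contact_force': array([-1.26602144,  0.2411317 ,  0.49975635]), 'moment': array([ 0.00859415, -0.03693031,  0.01086459]), 'finger_force': 0.0, 'width': 85.34370244733158}
```

View pics/scene0.png

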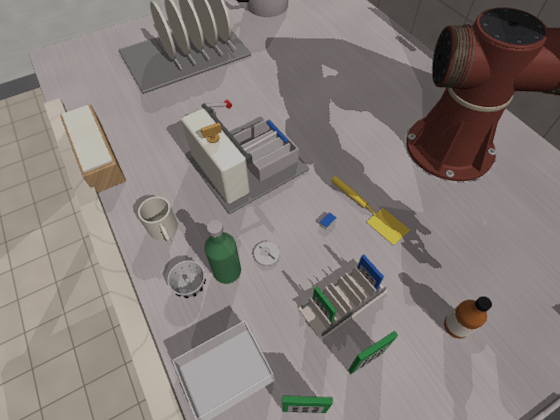

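View pics/top0.png

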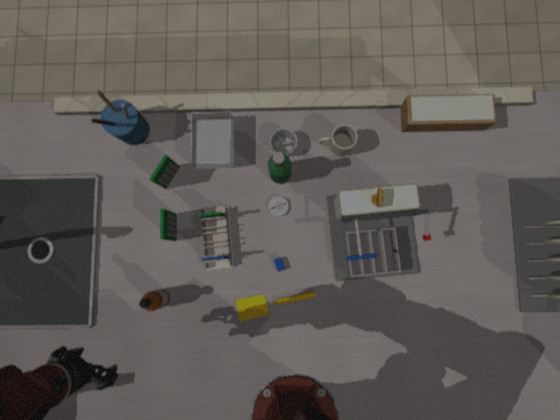

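```bash
cat > h.py <<'E'
import numpy as np, cv2
from scipy.optimize import least_squares
K={"scene":(397.5745842552312,277.8225163139505,207.8371189252025,
 np.array([[-0.87054926,0.49192703,-0.01231964],[0.41720546,0.7245785,-0.54856686],[-0.26092832,-0.4826943,-0.83601592]]),np.array([496.36521961,-177.25310956,1155.17628749])),
"top":(408.67563782143793,279.44721250461123,206.87402916549087,
 np.array([[-0.01207159,-0.99956823,-0.02678865],[-0.99199231,0.01533986,-0.12536325],[0.12572005,0.0250608,-0.99174917]]),np.array([42.72122552,616.59795138,1190.08584872]))}
def proj(c,X):
    f,cx,cy,R,t=K[c]; p=R@np.asarray(X,float)+t; return np.array([f*p[0]/p[2]+cx,f*p[1]/p[2]+cy])
def at_z(c,uv,z):
    f,cx,cy,R,t=K[c]; d=R.T@np.array([(uv[0]-cx)/f,(uv[1]-cy)/f,1]); C=-R.T@t
    return C+d*(z-C[2])/d[2]
def tri(uvs):  # {"scene":uv,"top":uv}
    return least_squares(lambda X:np.concatenate([proj(c,X)-u for c,u in uvs.items()]),[400,0,50]).x
def pose(x,y,a,P):
    c,s=np.cos(a),np.sin(a); return np.array([x+c*P[0]-s*P[1],y+s*P[0]+c*P[1],P[2]])
def fit(obs,x0): # obs: (cam,uv,localpoint)
    s=least_squares(lambda q:np.concatenate([proj(c,pose(*q*[1,1,.01],P))-u for c,u,P in obs]),np.array(x0)*[1,1,100],loss="soft_l1")
    return s.x*[1,1,.01], s.fun.reshape(-1,2)
def crop(img,x0,y0,x1,y1,k):
    return cv2.resize(img[y0:y1,x0:x1],None,fx=k,fy=k,interpolation=cv2.INTER_CUBIC)
E
python3 - <<'E'
from h import *
s=cv2.imread("pics/scene0.png");t=cv2.imread("pics/top0.png")
t=cv2.convertScaleAbs(t,alpha=1.6)
a=crop(s,275,235,408,420,3);b=crop(t,140,140,240,280,4)
H=560;im=np.zeros((H,800,3),np.uint8);im[:555,:399]=a;im[:560,400:800]=b
cv2.imwrite("pics/c1.png",im)
a=crop(s,175,85,315,215,4);a=crop(s,180,90,312,212,3);b=crop(t,325,175,437,285,3.5)
b=crop(t,325,175,437,285,3.5)[:, :392]
im=np.zeros((390,800,3),np.uint8);im[:366,:396]=a;im[:385,400:792]=b
cv2.imwrite("pics/c2.png",im)
E
```

```text
(no output)
```

View pics/c1.png

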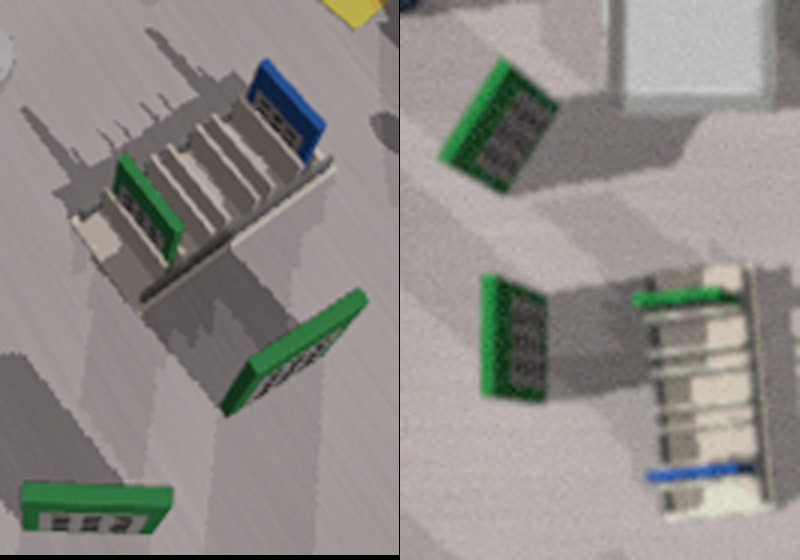

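View pics/c2.png

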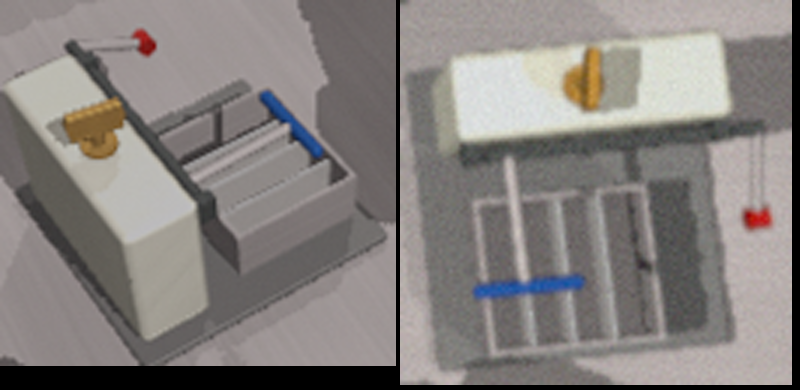

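```bash
cat > g.py <<'E'
from h import *
T=lambda a,b:("top",np.array([(a-400)/3.5+325-.35,b/3.5+175-.35]))
S=lambda a,b:("scene",np.array([a/3+180-.33,b/3+90-.33]))
obs=[(*T(457,140),(105,90,155)),(*T(730,110),(105,-125,155)),(*T(718,35),(175,-125,155)),(*T(452,57),(175,90,155)),
(*T(474,202),(64,72,62)),(*T(645,186),(64,-72,62)),(*T(663,350),(-64,-72,62)),(*T(490,355),(-64,72,62)),
(*S(10,88),(175,-125,155)),(*S(75,60),(105,-125,155)),(*S(205,208),(105,90,155)),(*S(135,245),(175,90,155)),(*S(355,175),(-64,72,62))]
q,e=fit(obs,[420,-280,0]);print("rinser",q,np.round(e,1).tolist())
print("knob", tri({"top":T(757,218)[1],"scene":S(145,42)[1]}))
for a in(0,.05,.1): print(a,pose(*q,(95-75*np.cos(a-.45),-145,135+75*np.sin(a-.45))))
print("wing ends top", [at_z("top",T(*p)[1],197) for p in((592,50),(594,108))],"scene",[at_z("scene",S(*p)[1],197) for p in((67,118),(122,105))])
print("key axis",pose(*q,(140,-10,185)))
# rack crops
T2=lambda a,b:("top",np.array([(a-400)/4+140-.37,b/4+140-.37]))
S2=lambda a,b:("scene",np.array([a/3+275-.33,b/3+235-.33]))
g=lambda z:[at_z("top",T2(*p)[1],z).round() for p in((634,300),(722,293))]
print("green top edge",g(108),"blue",[at_z("top",T2(*p)[1],108).round() for p in((646,476),(738,468))])
print("green scene",[at_z("scene",S2(*p)[1],108).round() for p in((123,158),(182,235))],"blue",[at_z("scene",S2(*p)[1],108).round() for p in((266,63),(324,128))])
print("tri green",tri({"top":T2(634,300)[1],"scene":S2(182,235)[1]}),tri({"top":T2(722,293)[1],"scene":S2(123,158)[1]}))
print("tri blue",tri({"top":T2(646,476)[1],"scene":S2(324,128)[1]}),tri({"top":T2(738,468)[1],"scene":S2(266,63)[1]}))
print("green A top edge",tri({"top":T2(487,278)[1],"scene":S2(240,365)[1]}),tri({"top":T2(488,397)[1],"scene":S2(362,295)[1]}))
print("green B",tri({"top":T2(505,62)[1],"scene":S2(22,488)[1]}),tri({"top":T2(445,158)[1],"scene":S2(172,490)[1]}))
print("tablet",at_z("top",(279.5,264.5),18),at_z("scene",(328,219),18))
print("bottle",at_z("top",(280,170),60),at_z("scene",(228,268),15))
E
python3 g.py
```

```text
rinser [ 4.77968572e+02 -2.32129995e+02  9.36924972e-02] [[-0.7, 1.7], [0.6, 1.7], [0.2, -2.3], [-2.5, 0.0], [-1.5, 0.5], [-1.1, -0.2], [0.0, -2.9], [-0.5, 1.0], [-3.3, -1.8], [-0.9, -3.6], [-0.0, -1.5], [-2.3, -0.3], [1.6, 0.1]]
knob [ 517.02439141 -377.40197028  104.41345953]
0 [ 518.88011817 -373.92439582  102.37758494]
0.05 [ 517.34085713 -374.06903651  105.79362433]
0.1 [ 515.97350177 -374.19752363  109.28266444]
wing ends top [array([ 640.40752535, -232.21939282,  197.        ]), array([ 596.6815606 , -231.83541716,  197.        ])] scene [array([ 641.42538493, -231.36581116,  197.        ]), array([ 598.08558875, -222.50237936,  197.        ])]
key axis [ 618.2900965  -228.98836791  185.        ]
green top edge [array([590., 264., 108.]), array([594., 202., 108.])] blue [array([465., 254., 108.]), array([470., 189., 108.])]
green scene [array([597., 206., 108.]), array([592., 270., 108.])] blue [array([470., 196., 108.]), array([465., 256., 108.])]
tri green [589.62866811 267.68365495  98.05120167] [594.42935543 203.36558026  99.07312413]
tri blue [464.60642946 255.48149598 105.81562334] [468.01949922 192.75403265  99.98009574]
green A top edge [609.53972191 359.65554133 127.32498538] [521.49733118 361.29277822 126.66669204]
green B [759.15201065 352.72225623 133.10151332] [687.34822696 394.93343155 135.95822436]
tablet [445.15539068  36.72239013  18.        ] [446.85652603  39.87699776  18.        ]
bottle [725.66947438  30.71348078  60.        ] [724.37226939  34.57389911  15.        ]
```

```bash
cat >> h.py <<'E'
RZ=(478.0,-232.1,0.0937)
from scipy.spatial.transform import Rotation as Ro
def plan(yang,pts,o=None):
    """yang: wanted tool-y angle (deg, mod 180); pts: world TCP waypoints. prints spin & travels in post-spin tool axes"""
    from plant import r
    o=o or r.get_obs(); R=Ro.from_rotvec(o["ee_rot"]).as_matrix()
    a=np.degrees(np.arctan2(R[1,1],R[0,1])); d=(a-yang+90)%180-90   # spin + = clockwise
    print("t",round(o["time"],1),"tcp",o["tool_pos"].round(1),"yang",a.round(1),"SPIN",round(d,1),"j6",np.degrees(o["joint_pos"][5]).round(),"w",round(o["width"],1),"F",o["contact_force"].round(1))
    Rn=R@Ro.from_euler("z",d,degrees=True).as_matrix(); p=o["tool_pos"]
    for q in pts:
        print(" to",np.round(q,1),"travel",(Rn.T@(np.array(q)-p)).round(1)); p=np.array(q)
E
python3 -c "
from h import *
plan(95.4,[(518,-375,231),(518,-375,84)])"
```

```text
t 1.2 tcp [227.3 473.2 231.3] yang 64.3 SPIN -31.1 j6 82.0 w 85.3 F [-1.3  0.2  0.5]
 to [ 518 -375  231] travel [-2.096e+02 -8.718e+02  3.000e-01]
 to [ 518 -375   84] travel [ -0.   0. 147.]
```

```bash
python3 -m inch '[{"travel":[0,0,0],"spin":-6.22},{"travel":[0,0,0],"spin":-6.22},{"travel":[0,0,0],"spin":-6.22},{"travel":[0,0,0],"spin":-6.22},{"travel":[0,0,0],"spin":-6.22},{"travel":[-8,-33,0],"spin":0},{"travel":[-8,-33,0],"spin":0},{"travel":[-8,-33,0],"spin":0},{"travel":[-8,-33,0],"spin":0},{"travel":[-8,-33,0],"spin":0},{"travel":[-8,-33,0],"spin":0},{"travel":[-8,-33,0],"spin":0},{"travel":[-8,-33,0],"spin":0},{"travel":[-8,-33,0],"spin":0},{"travel":[-8,-33,0],"spin":0},{"travel":[-8,-33,0],"spin":0},{"travel":[-8,-33,0],"spin":0},{"travel":[-8,-33,0],"spin":0},{"travel":[-8,-33,0],"spin":0},{"travel":[-8,-33,0],"spin":0}]' 1
python3 -m inch '[{"travel":[-8,-33,0],"spin":0},{"travel":[-8,-33,0],"spin":0},{"travel":[-8,-33,0],"spin":0},{"travel":[-8,-33,0],"spin":0},{"travel":[-8,-33,0],"spin":0},{"travel":[-8,-33,0],"spin":0},{"travel":[-8,-33,0],"spin":0},{"travel":[-8,-33,0],"spin":0},{"travel":[-8,-33,0],"spin":0},{"travel":[-8,-33,0],"spin":0},{"travel":[-8,-33,0],"spin":0},{"travel":[0,0,0],"spin":0},{"travel":[0,0,0],"spin":0},{"travel":[0,0,0],"spin":0}]'
python3 -c "
from h import *
plan(95.4,[(518,-375,100),(518,-375,84)])"
```

```text
time: 2.87
tool_pos: [394.0, -9.9, 231.5]
ee_rot: [-0.149, 3.137, -0.0]
contact_force: [0.2, 1.3, -0.3]
width: 85.6
finger_force: 0.0
time: 4.03
tool_pos: [515.4, -360.7, 230.9]
ee_rot: [0.149, -3.137, -0.002]
contact_force: [-0.6, 0.1, -0.9]
width: 85.2
finger_force: 0.0
t 4.0 tcp [ 515.4 -360.7  230.9] yang 95.4 SPIN 0.0 j6 -47.0 w 85.2 F [-0.6  0.1 -0.9]
 to [ 518 -375  100] travel [ -1.3 -14.6 130.9]
 to [ 518 -375   84] travel [-0. -0. 16.]
```

```bash
python3 -m inch '[{"travel":[-1,-7,0],"spin":0},{"travel":[0,-7.6,20],"spin":0},{"travel":[0,0,30],"spin":0},{"travel":[0,0,30],"spin":0},{"travel":[0,0,30],"spin":0},{"travel":[0,0,21],"spin":0},{"travel":[0,0,16],"spin":0},{"travel":[0,0,0],"spin":0},{"travel":[0,0,0],"spin":0}]'
python3 -m inch '[{"travel":[0,0,0],"spin":0},{"travel":[0,0,0],"spin":0},{"travel":[0,0,0],"spin":0},{"travel":[0,0,0],"spin":0},{"travel":[0,0,0],"spin":0},{"travel":[0,0,0],"spin":0},{"travel":[0,0,0],"spin":0},{"travel":[0,0,0],"spin":0},{"travel":[0,0,0],"spin":0},{"travel":[0,0,0],"spin":0}]' -1
python3 - <<'E'
from h import *
from plant import r
f=r.grab_frame("scene");cv2.imwrite("pics/s1.png",crop(f["pixels"][:,:,::-1],150,40,330,200,4))
# arc rows: rinser dx,dz per 0.1 rad from -0.45 (tool x=-rinser x, tool z=-up)
a=np.linspace(-.45,.98,16);x=-75*np.cos(a);z=75*np.sin(a)
print(np.c_[-np.diff(x),-np.diff(z)].round(1).tolist())
E
```

```text
time: 4.78
tool_pos: [518.0, -374.9, 84.5]
ee_rot: [0.15, -3.137, -0.001]
contact_force: [0.8, 0.3, 1.6]
width: 85.3
finger_force: 0.0
time: 5.62
tool_pos: [518.5, -377.0, 85.0]
ee_rot: [-0.148, 3.137, -0.004]
contact_force: [-0.2, -4.0, 0.9]
width: 17.0
finger_force: 59.4
[[2.8, -6.6], [2.2, -6.8], [1.5, -7.0], [0.8, -7.1], [0.2, -7.1], [-0.5, -7.1], [-1.2, -7.0], [-1.9, -6.9], [-2.5, -6.7], [-3.1, -6.4], [-3.7, -6.1], [-4.3, -5.7], [-4.8, -5.3], [-5.3, -4.8], [-5.7, -4.3]]
```

View pics/s1.png

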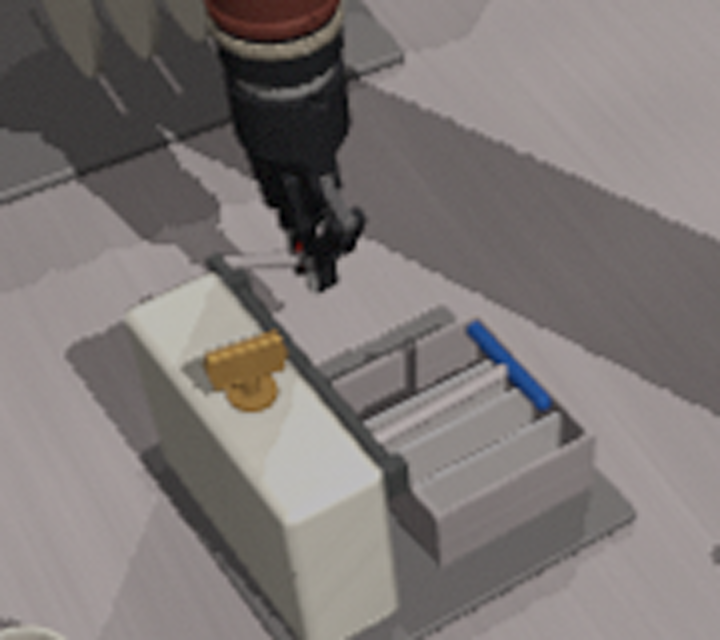

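The knob (red at ~(300,247)) sits between the fingers, width 17 mm, force 59 N. I raise it along its arc.

```bash
python3 -m inch '[{"travel":[2.8,0,-6.6],"spin":0},{"travel":[2.2,0,-6.8],"spin":0},{"travel":[1.5,0,-7],"spin":0},{"travel":[0.8,0,-7.1],"spin":0},{"travel":[0.2,0,-7.1],"spin":0},{"travel":[-0.5,0,-7.1],"spin":0},{"travel":[-1.2,0,-7],"spin":0},{"travel":[-1.9,0,-6.9],"spin":0},{"travel":[-2.5,0,-6.7],"spin":0},{"travel":[-3.1,0,-6.4],"spin":0},{"travel":[-3.7,0,-6.1],"spin":0},{"travel":[-4.3,0,-5.7],"spin":0},{"travel":[-4.8,0,-5.3],"spin":0},{"travel":[-5.3,0,-4.8],"spin":0},{"travel":[-5.7,0,-4.3],"spin":0},{"travel":[0,0,0],"spin":0},{"travel":[0,0,0],"spin":0},{"travel":[0,0,0],"spin":0}]'
python3 - <<'E'
from h import *
from plant import r
f=r.grab_frame("scene");cv2.imwrite("pics/s2.png",crop(f["pixels"][:,:,::-1],150,40,330,200,3))
E
```

```text
time: 7.17
tool_pos: [542.9, -374.8, 179.1]
ee_rot: [0.147, -3.137, 0.004]
contact_force: [-1.8, -7.5, -3.2]
width: 16.6
finger_force: 59.4
```

View pics/s2.png

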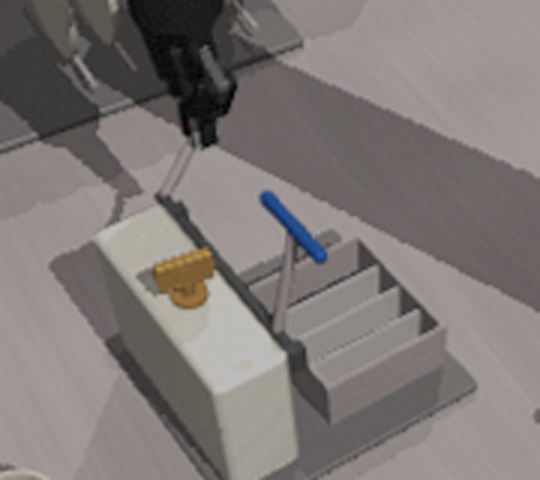

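```bash
python3 -m inch '[{"travel":[0,0,0],"spin":0},{"travel":[0,0,0],"spin":0},{"travel":[0,0,0],"spin":0},{"travel":[0,0,0],"spin":0},{"travel":[0,0,0],"spin":0},{"travel":[0,0,0],"spin":0},{"travel":[0,0,-20],"spin":0},{"travel":[0,0,-30],"spin":0},{"travel":[0,0,-30],"spin":0},{"travel":[0,0,0],"spin":0}]' 1
python3 - <<'E'
from h import *
from plant import r
for a in(1.1,1.2,1.3,1.4): print(a,proj("scene",pose(*RZ,(95-105*np.cos(a),47,135+105*np.sin(a)))))
f=r.grab_frame("scene");t=r.grab_frame("top");cv2.imwrite("pics/s3.png",f["pixels"][:,:,::-1])
for c in("scene","top"):
  print([(np.round(d["bbox"]),round(d["conf"],2)) for d in r.spot_in("spray_bar",c)])
  print([(np.round(d["bbox"]),round(d["conf"],2)) for d in r.spot_in("tablet",c)])
b=f["pixels"].astype(int);m=(b[:,:,2]-b[:,:,0]>60)&(b[:,:,2]-b[:,:,1]>40)
n,l,st,ce=cv2.connectedComponentsWithStats(m.astype(np.uint8));print([(s.tolist(),q.round(1)) for s,q in zip(st[1:],ce[1:]) if s[4]>15])
b=t["pixels"].astype(int);m=(b[:,:,2]-b[:,:,0]>50)&(b[:,:,2]-b[:,:,1]>30)
n,l,st,ce=cv2.connectedComponentsWithStats(m.astype(np.uint8));print([(s.tolist(),q.round(1)) for s,q in zip(st[1:],ce[1:]) if s[4]>15])
# rack green / blue targets, yaw
plan(5.4,[(518,-375,260),(467,224,260),(467,224,69)])
E
```

```text
time: 8.05
tool_pos: [545.3, -374.6, 265.5]
ee_rot: [-0.149, 3.132, -0.009]
contact_force: [0.9, -1.1, 0.4]
width: 85.4
finger_force: 0.0
1.1 [256.6385344  113.84724279]
1.2 [253.0250123  114.17041607]
1.3 [249.24946783 114.88771956]
1.4 [245.35604104 115.99778796]
[(array([202.,  76., 256., 155.]), 0.86)]
[(array([320., 211., 334., 226.]), 0.57)]
[(array([348., 210., 441., 230.]), 0.64)]
[(array([275., 257., 285., 273.]), 0.48)]
[([237, 104, 22, 23, 118], array([247.7, 115.2])), ([320, 213, 16, 14, 117], array([327.5, 219.5])), ([362, 255, 22, 34, 120], array([373.1, 268.6]))]
[([348, 222, 33, 6, 118], array([364.2, 224.6])), ([202, 256, 22, 4, 41], array([212.9, 257.7])), ([274, 258, 11, 13, 87], array([278.9, 263.9]))]
t 8.3 tcp [ 543.  -372.7  257.8] yang 95.4 SPIN -90.0 j6 -46.0 w 85.4 F [0.  0.2 0.5]
 to [ 518 -375  260] travel [-0.1 25.1 -2.1]
 to [467 224 260] travel [-601.1   -5.6    1. ]
 to [467 224  69] travel [  0.3  -0.3 191. ]
```

```bash
python3 -m inch '[{"travel":[35,0,0],"spin":0},{"travel":[35,0,0],"spin":-5},{"travel":[35,0,0],"spin":-5},{"travel":[0,0,0],"spin":-7},{"travel":[0,0,0],"spin":-7},{"travel":[0,0,0],"spin":-7},{"travel":[0,0,0],"spin":-7},{"travel":[0,0,0],"spin":-7},{"travel":[0,0,0],"spin":-7},{"travel":[0,0,0],"spin":-7},{"travel":[0,0,0],"spin":-7},{"travel":[0,0,0],"spin":-7},{"travel":[0,0,0],"spin":-7},{"travel":[0,0,0],"spin":-7},{"travel":[0,0,0],"spin":-3},{"travel":[0,0,0],"spin":0}]'
python3 -c "
from h import *
plan(5.4,[(467,224,230),(467,224,69)])"
```

```text
time: 9.68
tool_pos: [439.1, -385.8, 258.3]
ee_rot: [-2.327, 2.111, 0.003]
contact_force: [0.5, 0.4, -0.6]
width: 85.1
finger_force: 0.0
t 9.7 tcp [ 439.1 -385.8  258.3] yang -174.4 SPIN 0.2 j6 -144.0 w 85.1 F [ 0.5  0.4 -0.6]
 to [467 224 230] travel [-604.4  -85.2   29. ]
 to [467 224  69] travel [  0.2  -0.2 161. ]
```

```bash
python3 -m inch '[{"travel":[-33.6,-4.7,1.6],"spin":0.2},{"travel":[-33.6,-4.7,1.6],"spin":0},{"travel":[-33.6,-4.7,1.6],"spin":0},{"travel":[-33.6,-4.7,1.6],"spin":0},{"travel":[-33.6,-4.7,1.6],"spin":0},{"travel":[-33.6,-4.7,1.6],"spin":0},{"travel":[-33.6,-4.7,1.6],"spin":0},{"travel":[-33.6,-4.7,1.6],"spin":0},{"travel":[-33.6,-4.7,1.6],"spin":0},{"travel":[-33.6,-4.7,1.6],"spin":0},{"travel":[-33.6,-4.7,1.6],"spin":0},{"travel":[-33.6,-4.7,1.6],"spin":0},{"travel":[-33.6,-4.7,1.6],"spin":0},{"travel":[-33.6,-4.7,1.6],"spin":0},{"travel":[-33.6,-4.7,1.6],"spin":0},{"travel":[-33.6,-4.7,1.6],"spin":0},{"travel":[-33.6,-4.7,1.6],"spin":0},{"travel":[-33.6,-4.7,1.6],"spin":0},{"travel":[0,0,0],"spin":0},{"travel":[0,0,0],"spin":0}]'
python3 -c "
from h import *
plan(5.4,[(467,224,72)])"
```

```text
time: 11.35
tool_pos: [467.6, 225.2, 229.6]
ee_rot: [2.321, -2.116, -0.001]
contact_force: [-0.4, -1.3, -0.7]
width: 85.8
finger_force: 0.0
t 11.3 tcp [467.6 225.2 229.6] yang -174.7 SPIN -0.1 j6 -78.0 w 85.8 F [-0.4 -1.3 -0.7]
 to [467 224  72] travel [  1.1   0.5 157.6]
```

```bash
python3 -m inch '[{"travel":[1,0.5,30],"spin":0},{"travel":[0,0,35],"spin":0},{"travel":[0,0,35],"spin":0},{"travel":[0,0,35],"spin":0},{"travel":[0,0,22],"spin":0},{"travel":[0,0,0],"spin":0},{"travel":[0,0,0],"spin":0}]'
python3 -m inch '[{"travel":[0,0,0],"spin":0},{"travel":[0,0,0],"spin":0},{"travel":[0,0,0],"spin":0},{"travel":[0,0,0],"spin":0},{"travel":[0,0,0],"spin":0},{"travel":[0,0,0],"spin":0},{"travel":[0,0,0],"spin":0},{"travel":[0,0,0],"spin":0},{"travel":[0,0,0],"spin":0},{"travel":[0,0,0],"spin":0},{"travel":[0,0,0],"spin":0},{"travel":[0,0,0],"spin":0}]' -1
```

```text
time: 11.93
tool_pos: [467.1, 221.6, 73.0]
ee_rot: [2.317, -2.118, -0.002]
contact_force: [-0.4, 0.6, 1.6]
width: 85.3
finger_force: 0.0
time: 12.93
tool_pos: [468.2, 223.0, 73.8]
ee_rot: [-2.32, 2.117, -0.001]
contact_force: [-0.1, -0.0, 5.6]
width: 7.2
finger_force: 59.2
```

```bash
sed -i 's/^RZ=.*/RZ=(478.0,-233.5,0.0937)/' h.py
python3 -m inch '[{"travel":[0,0,-4],"spin":0},{"travel":[0,0,-6],"spin":0},{"travel":[0,0,-10],"spin":0},{"travel":[0,0,-15],"spin":0},{"travel":[0,0,-20],"spin":0},{"travel":[0,0,-30],"spin":0},{"travel":[0,0,-35],"spin":0},{"travel":[0,0,0],"spin":0},{"travel":[0,0,0],"spin":0}]'
python3 - <<'E'
from h import *
from plant import r
f=r.grab_frame("scene");cv2.imwrite("pics/s4.png",crop(f["pixels"][:,:,::-1],240,140,440,360,2.5))
p=pose(*RZ,(0,-51,195));print(p)
plan(95.4,[(p[0],p[1],195),(p[0],p[1],80)])
E
```

```text
time: 13.68
tool_pos: [469.3, 223.3, 196.0]
ee_rot: [-2.318, 2.115, -0.004]
contact_force: [0.1, 0.4, -0.1]
width: 7.3
finger_force: 58.6
[ 482.77171048 -284.27628166  195.        ]
t 13.7 tcp [468.2 222.9 194.3] yang -174.8 SPIN 89.8 j6 -78.0 w 7.2 F [ 0.2 -0.3 -1.2]
 to [ 482.8 -284.3  195. ] travel [  33.2 -506.3   -0.9]
 to [ 482.8 -284.3   80. ] travel [  0.2  -0.  115. ]
```

View pics/s4.png

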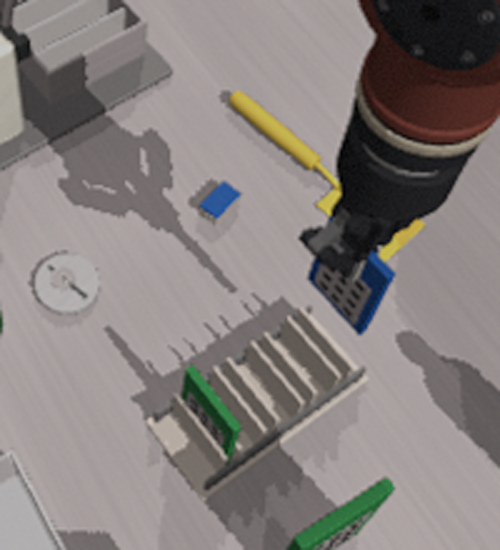

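```bash
python3 -m inch '[{"travel":[0,0,0],"spin":6.9},{"travel":[0,0,0],"spin":6.9},{"travel":[0,0,0],"spin":6.9},{"travel":[0,0,0],"spin":6.9},{"travel":[0,0,0],"spin":6.9},{"travel":[0,0,0],"spin":6.9},{"travel":[0,0,0],"spin":6.9},{"travel":[0,0,0],"spin":6.9},{"travel":[0,0,0],"spin":6.9},{"travel":[0,0,0],"spin":6.9},{"travel":[0,0,0],"spin":6.9},{"travel":[0,0,0],"spin":6.9},{"travel":[0,0,0],"spin":6.9}]'
python3 -m inch '[{"travel":[5,-20,0],"spin":0},{"travel":[5,-32,0],"spin":0},{"travel":[5,-32,0],"spin":0},{"travel":[5,-32,0],"spin":0},{"travel":[5,-32,0],"spin":0},{"travel":[5,-32,0],"spin":0},{"travel":[5,-32,0],"spin":0},{"travel":[5,-32,0],"spin":0},{"travel":[5,-32,0],"spin":0},{"travel":[5,-32,0],"spin":0},{"travel":[5,-32,0],"spin":0},{"travel":[0,-32,0],"spin":0},{"travel":[0,-32,0],"spin":0},{"travel":[0,-32,0],"spin":0},{"travel":[-5,-30,0],"spin":0},{"travel":[-7,-20,0],"spin":0},{"travel":[-10,-20,0],"spin":0},{"travel":[0,0,0],"spin":0},{"travel":[0,0,0],"spin":0}]'
python3 -c "
from h import *
p=pose(*RZ,(0,-51,80));plan(95.4,[p])"
```

```text
time: 14.82
tool_pos: [466.9, 222.5, 192.1]
ee_rot: [0.142, -3.136, 0.001]
contact_force: [-0.4, 0.5, -0.2]
width: 7.0
finger_force: 58.4
time: 16.4
tool_pos: [483.2, -284.1, 191.8]
ee_rot: [0.15, -3.136, -0.003]
contact_force: [-0.7, -0.1, -0.3]
width: 7.4
finger_force: 58.6
t 16.4 tcp [ 483.2 -284.1  191.8] yang 95.5 SPIN 0.1 j6 -43.0 w 7.4 F [-0.7 -0.1 -0.3]
 to [ 482.8 -284.3   80. ] travel [  0.3  -0.3 111.8]
```

```bash
python3 -m inch '[{"travel":[0,0,25],"spin":0},{"travel":[0,0,25],"spin":0},{"travel":[0,0,12],"spin":0},{"travel":[0,0,12],"spin":0},{"travel":[0,0,12],"spin":0},{"travel":[0,0,12],"spin":0},{"travel":[0,0,6],"spin":0},{"travel":[0,0,3],"spin":0},{"travel":[0,0,2],"spin":0},{"travel":[0,0,0],"spin":0},{"travel":[0,0,0],"spin":0}]'
python3 -c "
from h import *
from plant import r
f=r.grab_frame('scene');cv2.imwrite('pics/s5.png',crop(f['pixels'][:,:,::-1],170,60,350,220,3))"
```

```text
time: 17.32
tool_pos: [484.1, -284.1, 84.9]
ee_rot: [-0.152, 3.137, -0.001]
contact_force: [1.2, 0.5, -0.4]
width: 7.3
finger_force: 58.7
```

View pics/s5.png

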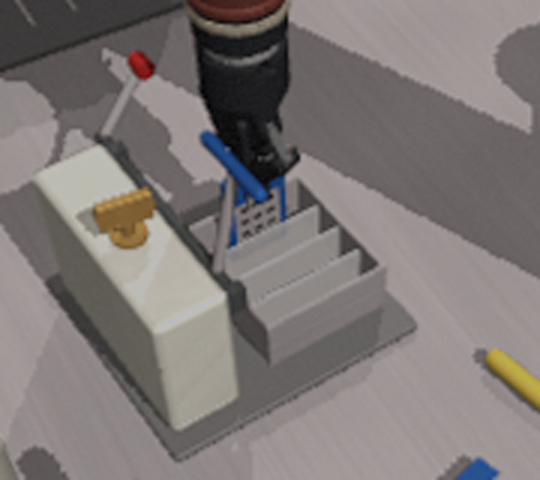

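```bash
python3 -m inch '[{"travel":[0,0,3],"spin":0},{"travel":[0,0,2],"spin":0},{"travel":[0,0,1],"spin":0},{"travel":[0,0,0],"spin":0}]'
python3 -m inch '[{"travel":[0,0,0],"spin":0},{"travel":[0,0,0],"spin":0},{"travel":[0,0,0],"spin":0},{"travel":[0,0,0],"spin":0},{"travel":[0,0,0],"spin":0},{"travel":[0,0,0],"spin":0},{"travel":[0,0,-15],"spin":0},{"travel":[0,0,-30],"spin":0},{"travel":[0,0,-38],"spin":0},{"travel":[0,0,-38],"spin":0},{"travel":[0,0,-38],"spin":0},{"travel":[0,0,-10],"spin":0},{"travel":[0,0,0],"spin":0}]' -0.2
python3 - <<'E'
from h import *
from plant import r
f=r.grab_frame('scene');cv2.imwrite('pics/s6.png',crop(f['pixels'][:,:,::-1],170,60,350,220,3))
for c in("scene","top"):
  if c=="top": r.grab_frame(c)
  print([(np.round(d["bbox"]),round(d["conf"],2)) for d in r.spot_in("insert1",c)])
plan(5.4,[(593,235.5,250),(593,235.5,72)])
E
```

```text
time: 17.7
tool_pos: [483.7, -283.9, 78.1]
ee_rot: [0.152, -3.138, -0.001]
contact_force: [0.1, -0.3, -1.2]
width: 7.2
finger_force: 58.7
time: 18.78
tool_pos: [485.5, -285.2, 250.9]
ee_rot: [-0.152, 3.133, -0.006]
contact_force: [0.2, -0.4, -0.5]
width: 34.4
finger_force: 0.0
[(array([286., 394., 330., 415.]), 0.97), (array([348., 328., 400., 377.]), 0.86), (array([311., 289., 340., 321.]), 0.79), (array([247., 113., 264., 141.]), 0.62)]
[(array([162., 206., 179., 242.]), 0.82), (array([384., 240., 397., 264.]), 0.78), (array([153., 159., 180., 185.]), 0.71), (array([329., 181., 435., 281.]), 0.28)]
t 19.0 tcp [ 483.2 -283.5  245.7] yang 95.5 SPIN -89.9 j6 -43.0 w 34.0 F [0.1 0.3 0.7]
 to [593.  235.5 250. ] travel [-506.3 -158.2   -3.7]
 to [593.  235.5  72. ] travel [  0.3  -0.4 178. ]
```

View pics/s6.png

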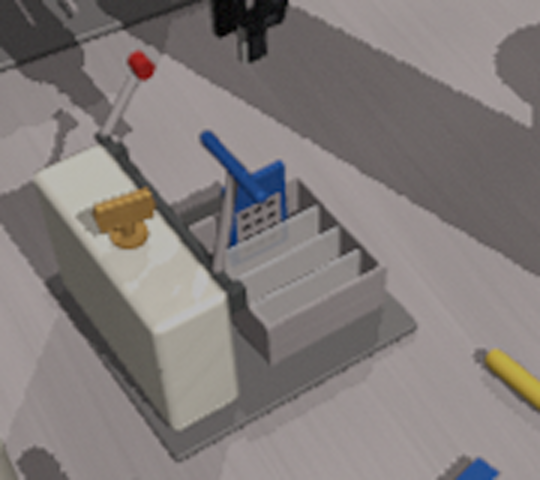

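```bash
python3 -m inch '[{"travel":[0,0,0],"spin":-6.9},{"travel":[0,0,0],"spin":-6.9},{"travel":[0,0,0],"spin":-6.9},{"travel":[0,0,0],"spin":-6.9},{"travel":[0,0,0],"spin":-6.9},{"travel":[0,0,0],"spin":-6.9},{"travel":[0,0,0],"spin":-6.9},{"travel":[0,0,0],"spin":-6.9},{"travel":[0,0,0],"spin":-6.9},{"travel":[0,0,0],"spin":-6.9},{"travel":[0,0,0],"spin":-6.9},{"travel":[0,0,0],"spin":-6.9},{"travel":[0,0,0],"spin":-7.1},{"travel":[-32,0,0],"spin":0},{"travel":[-32,0,0],"spin":0},{"travel":[-32,0,0],"spin":0},{"travel":[-32,0,0],"spin":0},{"travel":[-32,0,0],"spin":0},{"travel":[-32,0,0],"spin":0}]' 1
python3 -m inch '[{"travel":[-31,-15,0],"spin":0},{"travel":[-31,-16,0],"spin":0},{"travel":[-31,-16,0],"spin":0},{"travel":[-31,-16,0],"spin":0},{"travel":[-31,-16,0],"spin":0},{"travel":[-31,-16,0],"spin":0},{"travel":[-31,-16,0],"spin":0},{"travel":[-31,-16,0],"spin":0},{"travel":[-31,-16,0],"spin":0},{"travel":[-31,-16,0],"spin":0},{"travel":[0,0,0],"spin":0},{"travel":[0,0,0],"spin":0}]'
python3 -c "
from h import *
plan(5.4,[(593,235.5,72)])"
```

```text
time: 20.57
tool_pos: [464.4, -91.2, 245.8]
ee_rot: [2.323, -2.113, -0.004]
contact_force: [0.1, -0.5, -0.3]
width: 85.6
finger_force: 0.0
time: 21.57
tool_pos: [593.9, 232.2, 244.8]
ee_rot: [2.325, -2.108, -0.003]
contact_force: [0.0, -1.5, 0.4]
width: 85.2
finger_force: 0.0
t 21.6 tcp [593.9 232.2 244.8] yang -174.4 SPIN 0.2 j6 -81.0 w 85.2 F [ 0.  -1.5  0.4]
 to [593.  235.5  72. ] travel [-3.500e+00 -1.000e-01  1.728e+02]
```

```bash
python3 -m inch '[{"travel":[-3.5,0,30],"spin":0},{"travel":[0,0,35],"spin":0},{"travel":[0,0,35],"spin":0},{"travel":[0,0,35],"spin":0},{"travel":[0,0,25],"spin":0},{"travel":[0,0,12],"spin":0},{"travel":[0,0,0],"spin":0},{"travel":[0,0,0],"spin":0}]'
python3 -m inch '[{"travel":[0,0,0],"spin":0},{"travel":[0,0,0],"spin":0},{"travel":[0,0,0],"spin":0},{"travel":[0,0,0],"spin":0},{"travel":[0,0,0],"spin":0},{"travel":[0,0,0],"spin":0},{"travel":[0,0,0],"spin":0},{"travel":[0,0,0],"spin":0},{"travel":[0,0,0],"spin":0},{"travel":[0,0,0],"spin":0},{"travel":[0,0,0],"spin":0},{"travel":[0,0,-4],"spin":0},{"travel":[0,0,-6],"spin":0},{"travel":[0,0,-10],"spin":0},{"travel":[0,0,-15],"spin":0},{"travel":[0,0,-20],"spin":0},{"travel":[0,0,-30],"spin":0},{"travel":[0,0,-35],"spin":0},{"travel":[0,0,0],"spin":0},{"travel":[0,0,0],"spin":0}]' -1
python3 - <<'E'
from h import *
from plant import r
f=r.grab_frame('scene')
print([(np.round(d["bbox"]),round(d["conf"],2)) for d in r.spot_in("insert2","scene")])
r.grab_frame("top");print([(np.round(d["bbox"]),round(d["conf"],2)) for d in r.spot_in("tablet","top")])
p=pose(*RZ,(0,17,195));q=pose(*RZ,(-30,17,195))
plan(95.4,[q,p])
E
```

```text
time: 22.23
tool_pos: [593.3, 233.1, 74.7]
ee_rot: [2.322, -2.113, -0.002]
contact_force: [0.7, 0.0, 0.3]
width: 85.1
finger_force: 0.0
time: 23.9
tool_pos: [595.7, 234.7, 198.3]
ee_rot: [-2.321, 2.111, -0.004]
contact_force: [0.1, -0.2, -2.0]
width: 7.2
finger_force: 58.6
[(array([320., 279., 346., 308.]), 0.95), (array([347., 331., 399., 373.]), 0.9), (array([284., 393., 329., 415.]), 0.7), (array([247., 112., 263., 142.]), 0.59)]
[(array([347., 212., 445., 227.]), 0.21)]
t 24.1 tcp [593.4 234.  194.2] yang -174.6 SPIN -90.0 j6 -80.0 w 7.1 F [ 0.   0.2 -0.5]
 to [ 446.5 -219.4  195. ] travel [-1.889e+02  4.376e+02 -2.000e-01]
 to [ 476.4 -216.6  195. ] travel [30.   0.  -0.1]
```

```bash
python3 -m inch '[{"travel":[0,0,0],"spin":6.9},{"travel":[0,0,0],"spin":6.9},{"travel":[0,0,0],"spin":6.9},{"travel":[0,0,0],"spin":6.9},{"travel":[0,0,0],"spin":6.9},{"travel":[0,0,0],"spin":6.9},{"travel":[0,0,0],"spin":6.9},{"travel":[0,0,0],"spin":6.9},{"travel":[0,0,0],"spin":6.9},{"travel":[0,0,0],"spin":6.9},{"travel":[0,0,0],"spin":6.9},{"travel":[0,0,0],"spin":6.9},{"travel":[0,0,0],"spin":7.1}]'
python3 -m inch '[{"travel":[12.6,-29.2,0],"spin":0},{"travel":[12.6,-29.2,0],"spin":0},{"travel":[12.6,-29.2,0],"spin":0},{"travel":[12.6,-29.2,0],"spin":0},{"travel":[12.6,-29.2,0],"spin":0},{"travel":[12.6,-29.2,0],"spin":0},{"travel":[12.6,-29.2,0],"spin":0},{"travel":[12.6,-29.2,0],"spin":0},{"travel":[12.6,-29.2,0],"spin":0},{"travel":[12.6,-29.2,0],"spin":0},{"travel":[12.6,-29.2,0],"spin":0},{"travel":[12.6,-29.2,0],"spin":0},{"travel":[12.6,-29.2,0],"spin":0},{"travel":[12.6,-29.2,0],"spin":0},{"travel":[12.6,-28.8,0],"spin":0},{"travel":[-15,0,0],"spin":0},{"travel":[-10,0,0],"spin":0},{"travel":[0,0,0],"spin":0},{"travel":[0,0,0],"spin":0}]'
python3 -c "
from h import *
p=pose(*RZ,(-3,17,78));plan(95.4,[p])"
```

```text
time: 25.18
tool_pos: [593.5, 234.1, 194.1]
ee_rot: [0.142, -3.136, 0.001]
contact_force: [0.1, 0.5, -1.1]
width: 7.1
finger_force: 58.5
time: 26.77
tool_pos: [473.3, -216.0, 194.6]
ee_rot: [0.154, -3.137, -0.002]
contact_force: [-0.2, 0.3, -0.4]
width: 7.0
finger_force: 58.7
t 26.8 tcp [ 473.3 -216.   194.6] yang 95.6 SPIN 0.2 j6 -38.0 w 7.0 F [-0.2  0.3 -0.4]
 to [ 473.4 -216.9   78. ] travel [ -0.2  -1.  116.6]
```

```bash
python3 -m inch '[{"travel":[0,-1,25],"spin":0},{"travel":[0,0,25],"spin":0},{"travel":[0,0,12],"spin":0},{"travel":[0,0,12],"spin":0},{"travel":[0,0,12],"spin":0},{"travel":[0,0,12],"spin":0},{"travel":[0,0,10],"spin":0},{"travel":[0,0,5],"spin":0},{"travel":[0,0,2],"spin":0},{"travel":[0,0,1],"spin":0},{"travel":[0,0,0],"spin":0},{"travel":[0,0,0],"spin":0}]'
python3 -m inch '[{"travel":[0,0,0],"spin":0},{"travel":[0,0,0],"spin":0},{"travel":[0,0,0],"spin":0},{"travel":[0,0,0],"spin":0},{"travel":[0,0,0],"spin":0},{"travel":[0,0,0],"spin":0},{"travel":[0,0,-15],"spin":0},{"travel":[0,0,-30],"spin":0},{"travel":[0,0,-38],"spin":0},{"travel":[0,0,-38],"spin":0},{"travel":[0,0,-38],"spin":0},{"travel":[20,20,-10],"spin":0},{"travel":[35,20,0],"spin":0},{"travel":[35,20,0],"spin":0},{"travel":[0,30,0],"spin":0},{"travel":[0,30,0],"spin":0},{"travel":[0,0,0],"spin":0}]' -0.2
python3 - <<'E'
from h import *
from plant import r
f=r.grab_frame('scene');im=f['pixels'][:,:,::-1]
t=r.grab_frame('top');im2=cv2.convertScaleAbs(t['pixels'][:,:,::-1],alpha=1.5)
a=crop(im,170,60,350,240,2.2);b=crop(im2,255,180,435,290,2.2)
o=np.zeros((a.shape[0],800,3),np.uint8);o[:,:396]=a;o[:b.shape[0],400:796]=b
cv2.imwrite('pics/s7.png',o)
for c,p in(("scene",f),("top",t)):
  b=p["pixels"].astype(int);m=(b[:,:,2]-b[:,:,0]>50)&(b[:,:,2]-b[:,:,1]>30)
  n,l,st,ce=cv2.connectedComponentsWithStats(m.astype(np.uint8))
  for i in range(1,n):
    if st[i,4]>15: 
      pts=np.argwhere(l==i)[:,::-1]
      w=np.array([at_z(c,q,18)[:2] for q in pts],np.float32); print(c,st[i].tolist(),at_z(c,ce[i],18).round(1),cv2.minAreaRect(w))
E
```

```text
time: 27.77
tool_pos: [473.7, -218.1, 79.9]
ee_rot: [-0.153, 3.137, -0.001]
contact_force: [0.4, -0.1, -0.4]
width: 6.9
finger_force: 58.7
time: 29.18
tool_pos: [370.5, -103.8, 248.6]
ee_rot: [0.154, -3.138, -0.003]
contact_force: [0.1, -0.6, 0.4]
width: 34.4
finger_force: 0.0
scene [237, 104, 28, 27, 260] [ 447.  -372.8   18. ] ((441.7350769042969, -381.74853515625), (135.3428955078125, 63.63188171386719), 81.03301239013672)
scene [320, 213, 16, 14, 124] [448.7  40.5  18. ] ((448.6111755371094, 40.33433532714844), (38.470645904541016, 22.451025009155273), 17.492284774780273)
top [348, 222, 33, 6, 116] [ 561.8 -220.8   18. ] ((561.8558349609375, -220.654541015625), (10.776012420654297, 97.80574798583984), 5.224334716796875)
top [390, 239, 7, 23, 85] [ 484.7 -305.3   18. ] ((484.2856140136719, -305.3183898925781), (65.95757293701172, 11.449355125427246), 5.500240802764893)
top [274, 258, 11, 13, 87] [447.   38.4  18. ] ((447.1417236328125, 38.380287170410156), (34.94561767578125, 20.950864791870117), 17.86224937438965)
```

View pics/s7.png

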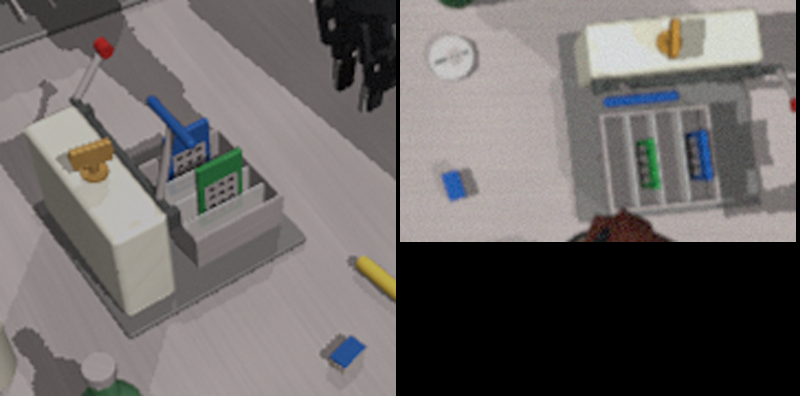

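```bash
python3 -m inch '[{"travel":[0,0,0],"spin":6.5},{"travel":[0,0,0],"spin":6.5},{"travel":[0,0,0],"spin":6.5},{"travel":[0,0,0],"spin":6.5},{"travel":[0,0,0],"spin":6.5},{"travel":[0,0,0],"spin":6.5},{"travel":[0,0,0],"spin":6.5},{"travel":[0,0,0],"spin":6.5},{"travel":[0,0,0],"spin":6.5},{"travel":[0,0,0],"spin":6.5},{"travel":[0,0,0],"spin":6.5},{"travel":[0,0,0],"spin":6.5},{"travel":[0,0,0],"spin":0}]' 1
python3 -c "
from h import *
plan(17.6,[(448,39.4,120),(448,39.4,2)])"
```

```text
time: 30.37
tool_pos: [372.6, -108.3, 248.3]
ee_rot: [-1.864, -2.529, 0.0]
contact_force: [0.5, -0.2, 0.4]
width: 85.3
finger_force: 0.0
t 30.4 tcp [ 372.6 -108.3  248.3] yang 17.2 SPIN -0.4 j6 46.0 w 85.3 F [ 0.5 -0.2  0.4]
 to [448.   39.4 120. ] travel [118.  116.6 128.2]
 to [448.   39.4   2. ] travel [  0.   0. 118.]
```

```bash
python3 -m inch '[{"travel":[20,20,10],"spin":0},{"travel":[20,20,24],"spin":0},{"travel":[20,20,24],"spin":0},{"travel":[20,20,24],"spin":0},{"travel":[20,20,23],"spin":0},{"travel":[18,16.6,23],"spin":0},{"travel":[0,0,0],"spin":0},{"travel":[0,0,0],"spin":0}]'
python3 - <<'E'
from h import *
from plant import r
f=r.grab_frame("scene");b=f["pixels"].astype(int);m=(b[:,:,2]-b[:,:,0]>50)&(b[:,:,2]-b[:,:,1]>30)
n,l,st,ce=cv2.connectedComponentsWithStats(m.astype(np.uint8));print([(s.tolist(),at_z("scene",c,18).round()) for s,c in zip(st[1:],ce[1:]) if s[4]>15])
plan(17.6,[(448,39.4,2)])
E
```

```text
time: 31.03
tool_pos: [447.3, 40.7, 119.1]
ee_rot: [-1.849, -2.537, 0.003]
contact_force: [0.1, 0.6, -0.2]
width: 85.4
finger_force: 0.0
[([237, 104, 27, 24, 166], array([ 450., -384.,   18.])), ([320, 213, 16, 14, 124], array([449.,  41.,  18.]))]
t 31.1 tcp [447.8  40.  120.1] yang 17.7 SPIN 0.1 j6 68.0 w 85.5 F [-0.4 -0.3  0.2]
 to [448.   39.4   2. ] travel [ -0.6   0.2 118.1]
```

```bash
python3 -m inch '[{"travel":[-0.5,0,30],"spin":0},{"travel":[0,0,30],"spin":0},{"travel":[0,0,25],"spin":0},{"travel":[0,0,18],"spin":0},{"travel":[0,0,10],"spin":0},{"travel":[0,0,5],"spin":0},{"travel":[0,0,0],"spin":0},{"travel":[0,0,0],"spin":0}]'
python3 -m inch '[{"travel":[0,0,0],"spin":0},{"travel":[0,0,0],"spin":0},{"travel":[0,0,0],"spin":0},{"travel":[0,0,0],"spin":0},{"travel":[0,0,0],"spin":0},{"travel":[0,0,0],"spin":0},{"travel":[0,0,0],"spin":0},{"travel":[0,0,0],"spin":0},{"travel":[0,0,0],"spin":0}]' -1
```

```text
time: 31.75
tool_pos: [448.7, 39.1, 3.3]
ee_rot: [1.856, 2.533, 0.001]
contact_force: [0.1, 0.3, -0.5]
width: 85.4
finger_force: 0.0
time: 32.5
tool_pos: [448.4, 39.8, 3.2]
ee_rot: [1.856, 2.534, 0.001]
contact_force: [-1.5, -0.9, 10.4]
width: 38.4
finger_force: 59.9
```

```bash
python3 -m inch '[{"travel":[0,0,-8],"spin":0},{"travel":[0,0,-15],"spin":0},{"travel":[0,0,-30],"spin":0},{"travel":[0,0,-35],"spin":0},{"travel":[0,0,-35],"spin":0},{"travel":[0,0,-35],"spin":6},{"travel":[0,0,0],"spin":6.2},{"travel":[0,0,0],"spin":0},{"travel":[0,0,0],"spin":0}]'
python3 -c "
from h import *
plan(5.4,[pose(*RZ,(-60,52,160)),pose(*RZ,(-8,52,160)),pose(*RZ,(-8,52,48))])"
```

```text
time: 33.25
tool_pos: [447.7, 39.9, 160.5]
ee_rot: [2.111, 2.326, 0.0]
contact_force: [0.2, -0.5, -0.9]
width: 38.5
finger_force: 61.0
t 33.2 tcp [447.7  39.9 160.5] yang 5.5 SPIN 0.1 j6 80.0 w 38.5 F [ 0.2 -0.5 -0.9]
 to [ 413.4 -187.3  160. ] travel [-223.   -55.5    0.5]
 to [ 465.2 -182.5  160. ] travel [-0. 52.  0.]
 to [ 465.2 -182.5   48. ] travel [  0.  -0. 112.]
```

```bash
python3 -m inch '[{"travel":[-20,-8,0],"spin":0},{"travel":[-32,-8,0],"spin":0},{"travel":[-32,-8,0],"spin":0},{"travel":[-32,-8,0],"spin":0},{"travel":[-32,-8,0],"spin":0},{"travel":[-32,-8,0],"spin":0},{"travel":[-32,-7.5,0],"spin":0},{"travel":[-11,10,0],"spin":0},{"travel":[0,22,0],"spin":0},{"travel":[0,20,0],"spin":0},{"travel":[0,0,0],"spin":0},{"travel":[0,0,0],"spin":0},{"travel":[0,0,0],"spin":0}]'
python3 - <<'E'
from h import *
from plant import r
f=r.grab_frame('scene');cv2.imwrite('pics/s8.png',crop(f['pixels'][:,:,::-1],170,60,350,220,3))
plan(5.4,[pose(*RZ,(-8,52,48))])
E
```

```text
time: 34.33
tool_pos: [463.9, -181.9, 159.3]
ee_rot: [-2.111, -2.323, 0.001]
contact_force: [-0.4, 0.1, 1.0]
width: 39.1
finger_force: 60.9
t 34.4 tcp [ 464.  -182.   159.6] yang 5.4 SPIN 0.0 j6 55.0 w 38.6 F [0.7 0.2 0.2]
 to [ 465.2 -182.5   48. ] travel [ -0.8   1.4 111.6]
```

View pics/s8.png

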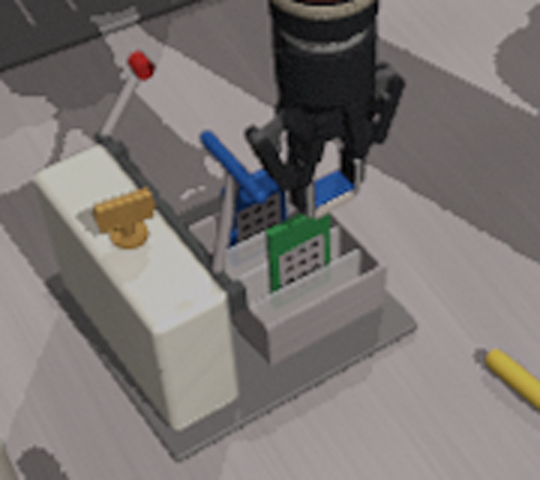

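```bash
python3 -m inch '[{"travel":[0,1,25],"spin":0},{"travel":[0,0,25],"spin":0},{"travel":[0,0,20],"spin":0},{"travel":[0,0,12],"spin":0},{"travel":[0,0,12],"spin":0},{"travel":[0,0,8],"spin":0},{"travel":[0,0,6],"spin":0},{"travel":[0,0,2],"spin":0},{"travel":[0,0,0],"spin":0}]'
python3 -c "
from h import *
from plant import r
f=r.grab_frame('scene');cv2.imwrite('pics/s9.png',crop(f['pixels'][:,:,::-1],170,60,350,220,3))"
```

```text
time: 35.13
tool_pos: [465.9, -182.4, 50.3]
ee_rot: [-2.115, -2.322, 0.0]
contact_force: [-1.4, -0.7, 0.1]
width: 38.1
finger_force: 60.9
```

View pics/s9.png

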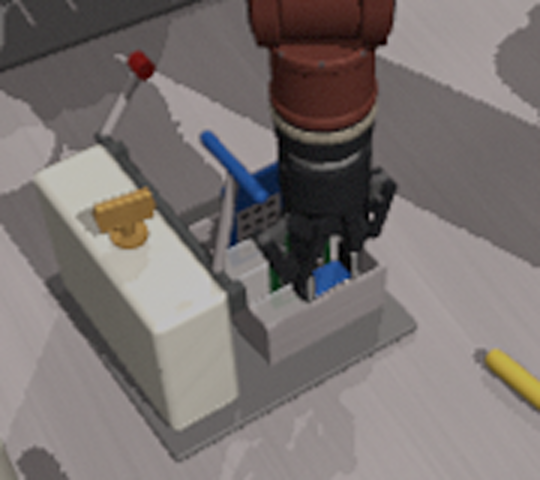

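```bash
python3 -m inch '[{"travel":[0,0,0],"spin":0},{"travel":[0,0,0],"spin":0},{"travel":[0,0,0],"spin":0},{"travel":[0,0,0],"spin":0},{"travel":[0,0,0],"spin":0},{"travel":[0,0,0],"spin":0},{"travel":[0,0,-10],"spin":0},{"travel":[0,0,-25],"spin":0},{"travel":[0,0,-35],"spin":0},{"travel":[0,0,-35],"spin":0},{"travel":[0,0,-35],"spin":0},{"travel":[0,-30,-35],"spin":0},{"travel":[0,-30,-25],"spin":0},{"travel":[0,-30,0],"spin":0},{"travel":[0,0,0],"spin":0}]' 0.3
python3 - <<'E'
from h import *
from plant import r
f=r.grab_frame('scene');t=r.grab_frame("top")
im=f['pixels'][:,:,::-1];im2=cv2.convertScaleAbs(t['pixels'][:,:,::-1],alpha=1.5)
a=crop(im,170,60,350,240,2.2);b=crop(im2,325,180,435,290,3.6)
o=np.zeros((a.shape[0],800,3),np.uint8);o[:,:396]=a;o[:,400:796]=b[:a.shape[0],:396]
cv2.imwrite('pics/s10.png',o)
a=.88
plan(95.4,[pose(*RZ,(-60,-100,250)),pose(*RZ,(49,-145,250))])
E
```

```text
time: 36.43
tool_pos: [376.2, -190.5, 249.2]
ee_rot: [2.116, 2.32, -0.001]
contact_force: [1.0, -0.9, -0.5]
width: 55.3
finger_force: 0.0
t 36.5 tcp [ 379.  -190.7  248.2] yang 5.3 SPIN 89.9 j6 48.0 w 55.5 F [ 0.1 -0.2  0.6]
 to [ 427.6 -338.7  250. ] travel [ 34.4 151.8  -1.6]
 to [ 540.4 -373.3  250. ] travel [109.   45.1   0.2]
```

View pics/s10.png

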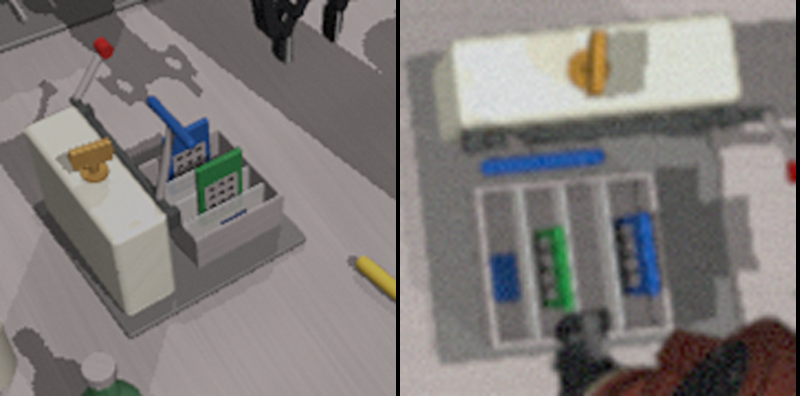

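```bash
python3 -m inch '[{"travel":[0,0,0],"spin":-6.9},{"travel":[0,0,0],"spin":-6.9},{"travel":[0,0,0],"spin":-6.9},{"travel":[0,0,0],"spin":-6.9},{"travel":[0,0,0],"spin":-6.9},{"travel":[0,0,0],"spin":-6.9},{"travel":[0,0,0],"spin":-6.9},{"travel":[0,0,0],"spin":-6.9},{"travel":[0,0,0],"spin":-6.9},{"travel":[0,0,0],"spin":-6.9},{"travel":[0,0,0],"spin":-6.9},{"travel":[0,0,0],"spin":-6.9},{"travel":[0,0,0],"spin":-7.1},{"travel":[-7,-30,-1],"spin":0},{"travel":[-7,-30,-1],"spin":0},{"travel":[-7,-30,0],"spin":0},{"travel":[-7,-30,0],"spin":0},{"travel":[-7,-30,0],"spin":0},{"travel":[0,0,0],"spin":0},{"travel":[0,0,0],"spin":0}]' 1
python3 -c "
from h import *
plan(95.4,[(542.9,-375.8,250),(542.9,-375.8,179)])"
```

```text
time: 38.2
tool_pos: [428.7, -337.7, 248.0]
ee_rot: [0.142, -3.138, -0.002]
contact_force: [0.7, 1.3, 0.4]
width: 85.5
finger_force: 0.0
t 38.2 tcp [ 428.7 -337.7  248. ] yang 95.2 SPIN -0.2 j6 -51.0 w 85.5 F [0.7 1.3 0.4]
 to [ 542.9 -375.8  250. ] travel [-110.1  -48.7   -2.2]
 to [ 542.9 -375.8  179. ] travel [-0.1 -0.1 71. ]
```

```bash
python3 -m inch '[{"travel":[-10,-20,-2],"spin":-0.2},{"travel":[-20,-20,0],"spin":0},{"travel":[-30,-8.7,0],"spin":0},{"travel":[-30,0,0],"spin":0},{"travel":[-20,0,0],"spin":0},{"travel":[0,0,15],"spin":0},{"travel":[0,0,20],"spin":0},{"travel":[0,0,20],"spin":0},{"travel":[0,0,16],"spin":0},{"travel":[0,0,0],"spin":0},{"travel":[0,0,0],"spin":0}]'
python3 -m inch '[{"travel":[0,0,0],"spin":0},{"travel":[0,0,0],"spin":0},{"travel":[0,0,0],"spin":0},{"travel":[0,0,0],"spin":0},{"travel":[0,0,0],"spin":0},{"travel":[0,0,0],"spin":0},{"travel":[0,0,0],"spin":0},{"travel":[0,0,0],"spin":0},{"travel":[0,0,0],"spin":0},{"travel":[0,0,0],"spin":0},{"travel":[0,0,0],"spin":0}]' -1
```

```text
time: 39.12
tool_pos: [541.9, -373.5, 179.7]
ee_rot: [0.151, -3.137, -0.002]
contact_force: [1.0, -0.6, 0.7]
width: 85.5
finger_force: 0.0
time: 40.03
tool_pos: [542.2, -375.0, 180.5]
ee_rot: [-0.149, 3.138, -0.001]
contact_force: [-1.2, 0.3, 5.9]
width: 16.5
finger_force: 59.5
```

```bash
python3 -m inch '[{"travel":[5.7,0,4.3],"spin":0},{"travel":[5.3,0,4.8],"spin":0},{"travel":[4.8,0,5.3],"spin":0},{"travel":[4.3,0,5.7],"spin":0},{"travel":[3.7,0,6.1],"spin":0},{"travel":[3.1,0,6.4],"spin":0},{"travel":[2.5,0,6.7],"spin":0},{"travel":[1.9,0,6.9],"spin":0},{"travel":[1.2,0,7],"spin":0},{"travel":[0.5,0,7.1],"spin":0},{"travel":[-0.2,0,7.1],"spin":0},{"travel":[-0.8,0,7.1],"spin":0},{"travel":[-1.5,0,7],"spin":0},{"travel":[-2.2,0,6.8],"spin":0},{"travel":[-2.8,0,6.6],"spin":0},{"travel":[-1,0,3],"spin":0},{"travel":[0,0,0],"spin":0},{"travel":[0,0,0],"spin":0},{"travel":[0,0,0],"spin":0}]'
python3 -c "
from h import *
from plant import r
print(r.get_obs()['contact_force'],r.get_obs()['tool_pos'])"
```

```text
time: 41.62
tool_pos: [516.8, -377.2, 83.0]
ee_rot: [0.148, -3.137, 0.0]
contact_force: [-8.2, 1.4, 12.9]
width: 16.8
finger_force: 74.1
[-8.22815384  1.3654408  12.94795105] [ 516.77701278 -377.2403733    83.02826493]
```

```bash
python3 -m inch '[{"travel":[0,0,0],"spin":0},{"travel":[0,0,0],"spin":0},{"travel":[0,0,0],"spin":0},{"travel":[0,0,0],"spin":0},{"travel":[0,0,0],"spin":0},{"travel":[0,0,0],"spin":0},{"travel":[0,0,-20],"spin":0},{"travel":[0,0,-35],"spin":0},{"travel":[0,0,-35],"spin":0},{"travel":[0,0,-35],"spin":0},{"travel":[0,0,-35],"spin":0},{"travel":[20,0,-20],"spin":0},{"travel":[30,0,0],"spin":0},{"travel":[30,0,0],"spin":0},{"travel":[0,0,0],"spin":0}]' 1
python3 - <<'E'
from h import *
from plant import r
for c,(dr,dg) in (("scene",(50,30)),("top",(45,25))):
  b=r.grab_frame(c)["pixels"].astype(int)
  m=(b[:,:,2]-b[:,:,0]>dr)&(b[:,:,2]-b[:,:,1]>dg)
  n,l,st,ce=cv2.connectedComponentsWithStats(m.astype(np.uint8));print(c,[(s.tolist(),q.round(1)) for s,q in zip(st[1:],ce[1:]) if s[4]>15])
  for a in(0,.05,.1,.2): print("exp bar",a,proj(c,pose(*RZ,(95-105*np.cos(a),47,135+105*np.sin(a)))).round(1))
  # brass wing: orange saturated
  m=((b[:,:,0]-b[:,:,2]>60)&(b[:,:,0]-b[:,:,1]>15)).astype(np.uint8)
  n,l,st,ce=cv2.connectedComponentsWithStats(m)
  e=proj(c,pose(*RZ,(140,-10,190)))
  for i in range(1,n):
    if st[i,4]>20 and np.hypot(*(ce[i]-e))<25:
      pts=np.argwhere(l==i)[:,::-1]; w=np.array([at_z(c,q,197)[:2] for q in pts],np.float32)
      print("key",st[i].tolist(),ce[i].round(1),"expected",e.round(1),cv2.minAreaRect(w))
E
```

```text
time: 42.87
tool_pos: [434.3, -384.9, 262.8]
ee_rot: [0.146, -3.137, 0.0]
contact_force: [1.3, -1.0, 0.1]
width: 85.6
finger_force: 0.0
scene [([244, 114, 21, 26, 234], array([254. , 123.7])), ([267, 122, 21, 22, 105], array([277.4, 132.6]))]
exp bar 0 [277.3 131.7]
exp bar 0.05 [277.3 130.2]
exp bar 0.1 [277.1 128.8]
exp bar 0.2 [276.5 126.1]
key [202, 123, 19, 20, 259] [211.7 132.2] expected [211.6 127.8] ((624.4603881835938, -206.5693359375), (55.1086540222168, 46.05117416381836), 85.70137023925781)
top [([390, 239, 7, 23, 94], array([393.2, 250.1])), ([346, 252, 31, 11, 131], array([359.3, 256.6]))]
exp bar 0 [360.9 257.3]
exp bar 0.05 [361.2 257.2]
exp bar 0.1 [361.5 257.1]
exp bar 0.2 [362.1 256.5]
key [378, 189, 4, 17, 46] [379.8 196.8] expected [378.6 197.7] ((619.1358032226562, -231.29769897460938), (7.772007465362549, 42.3098258972168), 87.53421783447266)
key [372, 195, 5, 9, 28] [374.2 198.8] expected [378.6 197.7] ((614.152587890625, -216.81002807617188), (10.373794555664062, 21.16499137878418), 87.62095642089844)
```

```bash
python3 -c "
from h import *
plan(87.5,[(618.7,-231,260),(618.7,-231,174)])"
```

```text
t 43.0 tcp [ 437.4 -385.   262.6] yang 95.4 SPIN 7.9 j6 -54.0 w 85.3 F [ 0.6 -0.3 -0.6]
 to [ 618.7 -231.   260. ] travel [-174.4  161.7    2.6]
 to [ 618.7 -231.   174. ] travel [ 0.  0. 86.]
```

```bash
python3 -m inch '[{"travel":[0,0,0],"spin":4},{"travel":[0,0,0],"spin":3.9},{"travel":[-24.9,23.1,0],"spin":0},{"travel":[-24.9,23.1,0],"spin":0},{"travel":[-24.9,23.1,0],"spin":0},{"travel":[-24.9,23.1,0],"spin":0},{"travel":[-24.9,23.1,0],"spin":0},{"travel":[-24.9,23.1,0],"spin":0},{"travel":[-24.9,23.1,0],"spin":0},{"travel":[0,0,0],"spin":0},{"travel":[0,0,0],"spin":0},{"travel":[0,0,0],"spin":0}]'
python3 -c "
from h import *
plan(87.5,[(618.7,-231,174)])"
```

```text
time: 43.97
tool_pos: [619.5, -230.3, 261.5]
ee_rot: [-0.066, -3.14, -0.0]
contact_force: [-0.6, -0.6, 0.2]
width: 85.3
finger_force: 0.0
t 44.0 tcp [ 619.5 -230.3  261.5] yang 87.6 SPIN 0.1 j6 -24.0 w 85.3 F [-0.6 -0.6  0.2]
 to [ 618.7 -231.   174. ] travel [ 0.7 -0.8 87.5]
```

```bash
python3 -m inch '[{"travel":[0,-0.5,30],"spin":0},{"travel":[0,0,30],"spin":0},{"travel":[0,0,18],"spin":0},{"travel":[0,0,10],"spin":0},{"travel":[0,0,0],"spin":0},{"travel":[0,0,0],"spin":0}]'
python3 -m inch '[{"travel":[0,0,0],"spin":0},{"travel":[0,0,0],"spin":0},{"travel":[0,0,0],"spin":0},{"travel":[0,0,0],"spin":0},{"travel":[0,0,0],"spin":0},{"travel":[0,0,0],"spin":0},{"travel":[0,0,0],"spin":0},{"travel":[0,0,0],"spin":0},{"travel":[0,0,0],"spin":0},{"travel":[0,0,0],"spin":0},{"travel":[0,0,0],"spin":0},{"travel":[0,0,0],"spin":0}]' -1
```

```text
time: 44.47
tool_pos: [618.9, -231.9, 174.8]
ee_rot: [0.069, 3.141, -0.0]
contact_force: [-0.7, -0.7, 0.8]
width: 85.4
finger_force: 0.0
time: 45.47
tool_pos: [619.4, -232.5, 174.6]
ee_rot: [0.069, 3.14, -0.004]
contact_force: [-0.9, -5.1, 1.9]
width: 7.8
finger_force: 60.3
```

```bash
python3 -m inch '[{"travel":[0,0,0],"spin":3},{"travel":[0,0,0],"spin":5},{"travel":[0,0,0],"spin":6},{"travel":[0,0,0],"spin":6},{"travel":[0,0,0],"spin":6},{"travel":[0,0,0],"spin":6},{"travel":[0,0,0],"spin":6},{"travel":[0,0,0],"spin":6},{"travel":[0,0,0],"spin":6},{"travel":[0,0,0],"spin":6},{"travel":[0,0,0],"spin":6},{"travel":[0,0,0],"spin":6},{"travel":[0,0,0],"spin":6},{"travel":[0,0,0],"spin":6},{"travel":[0,0,0],"spin":6},{"travel":[0,0,0],"spin":0}]'
python3 -c "
from h import *
from plant import r
plan(0,[]);print(r.get_obs()['moment'])"
```

```text
time: 46.8
tool_pos: [621.3, -230.8, 174.7]
ee_rot: [2.196, 2.243, 0.005]
contact_force: [7.9, 2.8, -0.8]
width: 7.6
finger_force: 60.0
t 46.8 tcp [ 621.3 -230.8  174.7] yang 1.2 SPIN 1.2 j6 62.0 w 7.6 F [ 7.9  2.8 -0.8]
[ 3.83497082e-01 -1.76425786e+00  1.56241817e-03]
```

```bash
python3 -m inch '[{"travel":[0,0,0],"spin":5},{"travel":[0,0,0],"spin":6},{"travel":[0,0,0],"spin":6},{"travel":[0,0,0],"spin":6},{"travel":[0,0,0],"spin":6},{"travel":[0,0,0],"spin":6},{"travel":[0,0,0],"spin":6},{"travel":[0,0,0],"spin":6},{"travel":[0,0,0],"spin":6},{"travel":[0,0,0],"spin":6},{"travel":[0,0,0],"spin":6},{"travel":[0,0,0],"spin":6},{"travel":[0,0,0],"spin":6},{"travel":[0,0,0],"spin":6},{"travel":[0,0,0],"spin":3},{"travel":[0,0,0],"spin":0},{"travel":[0,0,0],"spin":0}]'
python3 -c "
from h import *
from plant import r
plan(0,[]);print(r.get_obs()['moment'])"
```

```text
time: 48.22
tool_pos: [623.1, -232.6, 174.7]
ee_rot: [3.135, 0.152, 0.012]
contact_force: [16.1, -4.6, -8.5]
width: 7.7
finger_force: 59.0
t 48.2 tcp [ 623.1 -232.6  174.7] yang -84.5 SPIN -84.5 j6 148.0 w 7.7 F [16.1 -4.6 -8.5]
[-1.23360745 -3.39865038  0.0197017 ]
```

```bash
python3 -m inch '[{"travel":[0,0,0],"spin":0},{"travel":[0,0,0],"spin":0},{"travel":[0,0,0],"spin":0},{"travel":[0,0,0],"spin":0},{"travel":[0,0,0],"spin":0},{"travel":[0,0,0],"spin":0},{"travel":[0,0,-20],"spin":0},{"travel":[0,0,-30],"spin":0},{"travel":[0,0,0],"spin":-5},{"travel":[0,0,0],"spin":-7},{"travel":[0,0,0],"spin":-7},{"travel":[0,0,0],"spin":-7},{"travel":[0,0,0],"spin":-7},{"travel":[0,0,0],"spin":-7},{"travel":[0,0,0],"spin":-7},{"travel":[0,0,0],"spin":-7},{"travel":[0,0,0],"spin":-7},{"travel":[0,0,0],"spin":-7},{"travel":[0,0,0],"spin":-7},{"travel":[0,0,0],"spin":-7}]' 1
python3 -m inch '[{"travel":[0,0,0],"spin":-7},{"travel":[0,0,0],"spin":-7},{"travel":[0,0,0],"spin":-7},{"travel":[0,0,0],"spin":-7},{"travel":[0,0,0],"spin":-7},{"travel":[0,0,0],"spin":-7},{"travel":[0,0,0],"spin":-7},{"travel":[0,0,0],"spin":-7},{"travel":[0,0,0],"spin":-7},{"travel":[0,0,0],"spin":-7},{"travel":[0,0,0],"spin":-7},{"travel":[0,0,0],"spin":-7},{"travel":[0,0,0],"spin":-7},{"travel":[0,0,0],"spin":-7},{"travel":[0,0,0],"spin":0},{"travel":[0,0,0],"spin":0}]'
python3 -c "
from h import *
plan(95.5,[(620,-231,174)])"
```

```text
time: 49.88
tool_pos: [619.1, -231.1, 224.2]
ee_rot: [-2.262, -2.18, 0.0]
contact_force: [0.2, -0.8, 0.4]
width: 85.4
finger_force: 0.0
time: 51.22
tool_pos: [619.1, -231.1, 224.2]
ee_rot: [0.146, -3.138, -0.0]
contact_force: [0.2, -0.3, 0.1]
width: 85.2
finger_force: 0.0
t 51.2 tcp [ 619.1 -231.1  224.2] yang 95.3 SPIN -0.2 j6 -32.0 w 85.2 F [ 0.2 -0.3  0.1]
 to [ 620 -231  174] travel [-0.9  0.  50.2]
```

```bash
python3 -m inch '[{"travel":[-1,0,20],"spin":0},{"travel":[0,0,20],"spin":0},{"travel":[0,0,10],"spin":0},{"travel":[0,0,0],"spin":0}]'
python3 -m inch '[{"travel":[0,0,0],"spin":0},{"travel":[0,0,0],"spin":0},{"travel":[0,0,0],"spin":0},{"travel":[0,0,0],"spin":0},{"travel":[0,0,0],"spin":0},{"travel":[0,0,0],"spin":0},{"travel":[0,0,0],"spin":0},{"travel":[0,0,0],"spin":0},{"travel":[0,0,0],"spin":0},{"travel":[0,0,0],"spin":0},{"travel":[0,0,0],"spin":0},{"travel":[0,0,0],"spin":0}]' -1
python3 -m inch '[{"travel":[0,0,0],"spin":4},{"travel":[0,0,0],"spin":6},{"travel":[0,0,0],"spin":6},{"travel":[0,0,0],"spin":6},{"travel":[0,0,0],"spin":6},{"travel":[0,0,0],"spin":6},{"travel":[0,0,0],"spin":6},{"travel":[0,0,0],"spin":6},{"travel":[0,0,0],"spin":6},{"travel":[0,0,0],"spin":4},{"travel":[0,0,0],"spin":0},{"travel":[0,0,0],"spin":0}]'
python3 -c "
from h import *
from plant import r
plan(0,[]);print(r.get_obs()['moment'])"
```

```text
time: 51.55
tool_pos: [618.7, -230.4, 171.6]
ee_rot: [0.147, -3.134, -0.003]
contact_force: [-0.1, 1.0, 0.2]
width: 85.7
finger_force: 0.0
time: 52.55
tool_pos: [620.5, -232.6, 174.9]
ee_rot: [-0.15, 3.137, -0.004]
contact_force: [0.4, -6.1, 1.9]
width: 7.4
finger_force: 60.5
time: 53.55
tool_pos: [620.9, -231.9, 174.9]
ee_rot: [1.335, 2.841, -0.001]
contact_force: [2.8, -4.7, 2.4]
width: 7.8
finger_force: 60.6
t 53.5 tcp [ 620.9 -231.9  174.9] yang 39.7 SPIN 39.7 j6 24.0 w 7.8 F [ 2.8 -4.7  2.4]
[-0.76098221 -0.67802858 -0.04998962]
```

```bash
python3 -m inch '[{"travel":[0,0,0],"spin":3},{"travel":[0,0,0],"spin":3},{"travel":[0,0,0],"spin":3},{"travel":[0,0,0],"spin":3},{"travel":[0,0,0],"spin":3},{"travel":[0,0,0],"spin":0},{"travel":[0,0,0],"spin":0}]'
python3 -c "
from h import *
from plant import r
plan(0,[]);print(r.get_obs()['moment'],r.get_obs()['joint_torque'])"
```

```text
time: 54.13
tool_pos: [621.1, -231.8, 174.9]
ee_rot: [1.694, 2.642, -0.0]
contact_force: [2.1, -3.7, 1.9]
width: 7.7
finger_force: 60.6
t 54.1 tcp [ 621.1 -231.8  174.9] yang 24.7 SPIN 24.7 j6 39.0 w 7.7 F [ 2.1 -3.7  1.9]
[-0.73219802 -0.85383864 -0.02566069] [  1.61057308 -70.79822302  29.84829962   2.12179765   0.49162751
   0.15096114]
```

```bash
python3 -m inch '[{"travel":[0,0,0],"spin":3},{"travel":[0,0,0],"spin":3},{"travel":[0,0,0],"spin":3},{"travel":[0,0,0],"spin":0},{"travel":[0,0,0],"spin":0}]'
python3 -c "
from h import *
from plant import r
plan(0,[]);print(r.get_obs()['moment'])"
python3 -m inch '[{"travel":[0,0,0],"spin":3},{"travel":[0,0,0],"spin":3},{"travel":[0,0,0],"spin":0},{"travel":[0,0,0],"spin":0}]'
python3 -c "
from h import *
from plant import r
plan(0,[]);print(r.get_obs()['moment'])"
```

```text
time: 54.55
tool_pos: [621.1, -231.8, 175.0]
ee_rot: [1.893, 2.504, -0.001]
contact_force: [3.1, -4.8, 3.5]
width: 8.1
finger_force: 90.3
t 54.5 tcp [ 621.1 -231.8  175. ] yang 15.8 SPIN 15.8 j6 47.0 w 8.1 F [ 3.1 -4.8  3.5]
[-1.09308589 -0.65681186  1.82862343]
time: 54.88
tool_pos: [621.2, -231.8, 175.1]
ee_rot: [2.019, 2.403, -0.001]
contact_force: [3.2, -5.8, 4.0]
width: 7.9
finger_force: 136.6
t 54.9 tcp [ 621.2 -231.8  175.1] yang 9.9 SPIN 9.9 j6 53.0 w 7.9 F [ 3.2 -5.8  4. ]
[-1.17092261 -0.5631906   3.10359895]
```

```bash
python3 -m inch '[{"travel":[0,0,0],"spin":-3},{"travel":[0,0,0],"spin":-3},{"travel":[0,0,0],"spin":0},{"travel":[0,0,0],"spin":0}]'
python3 -m inch '[{"travel":[0,0,0],"spin":0},{"travel":[0,0,0],"spin":0},{"travel":[0,0,0],"spin":0},{"travel":[0,0,0],"spin":0},{"travel":[0,0,0],"spin":0},{"travel":[0,0,0],"spin":0},{"travel":[0,0,-15],"spin":0},{"travel":[0,0,-30],"spin":0},{"travel":[0,0,-30],"spin":0},{"travel":[0,-20,0],"spin":0},{"travel":[0,-35,0],"spin":0},{"travel":[0,-35,0],"spin":0},{"travel":[0,-35,0],"spin":0},{"travel":[0,-35,0],"spin":0},{"travel":[0,0,0],"spin":0},{"travel":[0,0,0],"spin":0}]' 1
python3 - <<'E'
from h import *
from plant import r
plan(0,[])
f=r.grab_frame('scene');t=r.grab_frame("top")
im=f['pixels'][:,:,::-1];im2=cv2.convertScaleAbs(t['pixels'][:,:,::-1],alpha=1.5)
a=crop(im,170,60,350,240,2.2);b=crop(im2,325,180,435,290,3.6)
o=np.zeros((a.shape[0],800,3),np.uint8);o[:,:396]=a;o[:,400:796]=b[:a.shape[0],:396]
cv2.imwrite('pics/s11.png',o)
b=t["pixels"].astype(int);m=((b[:,:,0]-b[:,:,2]>60)&(b[:,:,0]-b[:,:,1]>15)).astype(np.uint8)
n,l,st,ce=cv2.connectedComponentsWithStats(m)
for i in range(1,n):
    if st[i,4]>15 and np.hypot(*(ce[i]-[378.6,197.7]))<25:
      pts=np.argwhere(l==i)[:,::-1]; print(st[i],cv2.minAreaRect(np.array([at_z("top",q,197)[:2] for q in pts],np.float32)))
E
```

```text
time: 55.22
tool_pos: [621.2, -231.8, 175.0]
ee_rot: [1.892, 2.504, -0.001]
contact_force: [2.2, -4.9, 2.8]
width: 7.7
finger_force: 90.9
time: 56.55
tool_pos: [464.8, -274.4, 249.7]
ee_rot: [1.903, 2.499, 0.0]
contact_force: [0.7, 0.5, 0.1]
width: 85.5
finger_force: 0.0
t 56.5 tcp [ 464.8 -274.4  249.7] yang 15.4 SPIN 15.4 j6 36.0 w 85.5 F [0.7 0.5 0.1]
[372 194  16  10  84] ((615.1415405273438, -231.20477294921875), (39.389156341552734, 23.73680305480957), 89.06473541259766)
```

View pics/s11.png

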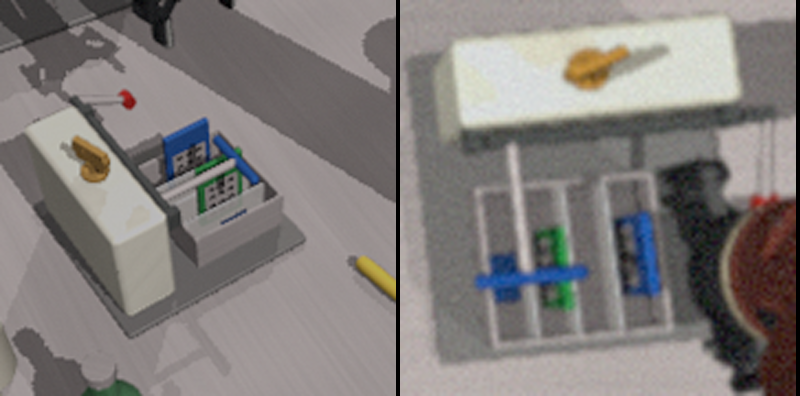

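```bash
python3 -c "
from plant import r
print(r.sign_off())"
```

```text
the job is handed in; nothing more can be done
None
```

I ran the whole job and handed it in at about 57 s of the 210 s; the sign-off returned no verdict. In the last pictures the blue and green inserts (the only two present) and the tablet are in the tub and the lever is down; the key came up hard against its stop, and I saw no contact with the bottle.

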